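# Close up the vacuum filter and put it back on line

### The job

The vacuum chuck's filter pot has been cleaned and its cover lies on the gasket, held by four slack wing screws. Tighten them clockwise, evenly and in cross order, from each screw to the one diagonally opposite: first a round that brings all four about half-way down, then a second round in cross order that drives all four fully home. Only then turn the red valve handle beside the pot from off (across the pipe) to on (in line with the pipe), let go of everything, and do not disturb the things that stand and lie around.

Things in the scene. Friction and masses are not known exactly. Their poses are not given: they have to be found in the camera images.
- filter: vacuum filter pot, grey cast housing bolted to the table (does not move). Origin on the table under the centre of its 182 x 182 mm flange; x points away from the robot (within 26 degrees), y left, z up. A dial gauge sticks out in front, below the flange, to x = -115 mm; a hose spigot on the left to y = 117 mm
- cover_top (a point): centre of the aluminium cover's top face while slack, 80 mm above the table, axes as the pot's at the start. The cover is 166 x 166 mm, lies loose between four low lugs, has a low round sight glass (6 mm high) in the middle and a wing screw near each corner
- valve_top (a point): centre of the top face of the steel shut-off valve, 48 mm above the table, axes as the pot's. The valve block is 66 x 70 mm, centred 160 mm to the right (-y) of the pot's centre and joined to it by a pipe along y; its outlet spigot reaches to y = -231 mm from the pot's centre
- screw_1 (a joint): turn of the front left wing screw, rad, growing clockwise seen from above: starts slack at 0 to 0.35; 0.95 is half-way; 1.9 is fully home, a hard stop. It stays where it is left, takes up to 0.14 N m to turn and sinks 0.8 mm per rad, drawing its corner of the cover down on the gasket
- screw_1_grip (a point): grip point on the axis of the front left wing screw (-58, +58 mm from the pot's centre), 27 mm above the cover, 5 mm below the top of the ears; z up, x along the wings (turns with the screw). Black flat ears 46 mm tip to tip, 10 mm thick, 8 to 32 mm above the cover, on a steel hub 15 mm wide: pinch across the 10 mm. Its diagonal partner is screw_3
- screw_2 (a joint): turn of the rear left wing screw, rad, growing clockwise seen from above: starts slack at 0 to 0.35; 0.95 is half-way; 1.9 is fully home, a hard stop. It stays where it is left, takes up to 0.14 N m to turn and sinks 0.8 mm per rad, drawing its corner of the cover down on the gasket
- screw_2_grip (a point): grip point on the axis of the rear left wing screw (+58, +58 mm from the pot's centre), 27 mm above the cover, 5 mm below the top of the ears; z up, x along the wings (turns with the screw). Black flat ears 46 mm tip to tip, 10 mm thick, 8 to 32 mm above the cover, on a steel hub 15 mm wide: pinch across the 10 mm. Its diagonal partner is screw_4
- screw_3 (a joint): turn of the rear right wing screw, rad, growing clockwise seen from above: starts slack at 0 to 0.35; 0.95 is half-way; 1.9 is fully home, a hard stop. It stays where it is left, takes up to 0.14 N m to turn and sinks 0.8 mm per rad, drawing its corner of the cover down on the gasket
- screw_3_grip (a point): grip point on the axis of the rear right wing screw (+58, -58 mm from the pot's centre), 27 mm above the cover, 5 mm below the top of the ears; z up, x along the wings (turns with the screw). Black flat ears 46 mm tip to tip, 10 mm thick, 8 to 32 mm above the cover, on a steel hub 15 mm wide: pinch across the 10 mm. Its diagonal partner is screw_1
- screw_4 (a joint): turn of the front right wing screw, rad, growing clockwise seen from above: starts slack at 0 to 0.35; 0.95 is half-way; 1.9 is fully home, a hard stop. It stays where it is left, takes up to 0.14 N m to turn and sinks 0.8 mm per rad, drawing its corner of the cover down on the gasket
- screw_4_grip (a point): grip point on the axis of the front right wing screw (-58, -58 mm from the pot's centre), 27 mm above the cover, 5 mm below the top of the ears; z up, x along the wings (turns with the screw). Black flat ears 46 mm tip to tip, 10 mm thick, 8 to 32 mm above the cover, on a steel hub 15 mm wide: pinch across the 10 mm. Its diagonal partner is screw_2
- valve_handle (a joint): turn of the red valve handle, rad, growing anticlockwise seen from above: 0 = off (handle across the pipe), 1.57 = on (handle in line with the pipe). An over-centre spring holds it against a stop at either; let go past 0.95 it snaps on to 1.57. Takes up to 0.15 N m
- valve_grip (a point): centre of the red handle on top of the valve, on its vertical axis, 69 mm above the table; x along the handle (turns with it), z up. The bar is 70 mm long, 14 mm wide, 20 mm high, its underside 11 mm above the valve block
- spray_bottle: bystander, loose: blue trigger spray bottle, stands, 84 x 62 x 184 mm high (one like it stands in the far right corner); origin under its centre
- glass_jar: bystander, loose: lidded jar, stands, 68 mm across, 92 mm high (one like it stands far right); origin under its centre
- cup: bystander, loose: enamel mug, stands, 79 x 72 x 77 mm high; origin under its centre
- dust_brush: bystander, loose: flat brush lying, 57 x 187 x 17 mm, long along its y; origin under its centre
- chisel_0: bystander, loose: chisel lying, 27 x 240 x 27 mm, long along its y; origin under its centre
- steel_square: bystander, loose: small steel square lying, 138 x 100 x 12 mm; origin under its centre
- sanding_block: bystander, loose: cork sanding block, 56 x 100 x 28 mm; origin under its centre

How it is judged (in metres and radians):
On the way, in this order (a step that is already met when the one before it is completed fails the run):
1. all four screws are about half-way down (0.6 to 1.35 rad) (value of joint screw_1 between 0.6 and 1.35 rad and value of joint screw_2 between 0.6 and 1.35 rad and value of joint screw_3 between 0.6 and 1.35 rad and value of joint screw_4 between 0.6 and 1.35 rad), for 0.2 s.
2. all four screws are home (over 1.7 rad), the valve still off (value of joint each of screw_1, screw_2, screw_3, screw_4 above 1.7 rad and value of joint valve_handle below 0.4 rad), for 0.2 s.
3. the valve handle is on (1.4 rad or more) (value of joint valve_handle above 1.4 rad), for 0.2 s.
At the end, for the whole second after the job is handed in: all four wing screws are home (each over 1.7 of 1.9 rad) and the valve handle rests at on (over 1.4 of 1.57 rad) (value of joint each of screw_1, screw_2, screw_3, screw_4 above 1.7 rad and value of joint valve_handle above 1.4 rad and velocity of joint valve_handle between -0.1 and 0.1 rad/s); the robot touches nothing.
It fails at once if a screw is driven well past half-way (over 1.5 rad) while another is still slack (under 0.55 rad) (value of joint any of screw_1, screw_2, screw_3, screw_4 above 1.5 rad and value of joint any of screw_1, screw_2, screw_3, screw_4 below 0.55 rad).
It fails at once if first round out of cross order: two neighbouring screws are drawn down (over 0.65 rad) while the other two are both slack (under 0.5 rad) ((value of joint each of screw_1, screw_2 above 0.65 rad and value of joint each of screw_3, screw_4 below 0.5 rad) or (value of joint each of screw_1, screw_4 below 0.5 rad and value of joint each of screw_2, screw_3 above 0.65 rad) or (value of joint each of screw_1, screw_2 below 0.5 rad and value of joint each of screw_3, screw_4 above 0.65 rad) or (value of joint each of screw_1, screw_4 above 0.65 rad and value of joint each of screw_2, screw_3 below 0.5 rad)).
It fails at once if second round out of cross order: two neighbouring screws are home (over 1.65 rad) while neither of the other two is (both under 1.4 rad) ((value of joint each of screw_1, screw_2 above 1.65 rad and value of joint each of screw_3, screw_4 below 1.4 rad) or (value of joint each of screw_1, screw_4 below 1.4 rad and value of joint each of screw_2, screw_3 above 1.65 rad) or (value of joint each of screw_1, screw_2 below 1.4 rad and value of joint each of screw_3, screw_4 above 1.65 rad) or (value of joint each of screw_1, screw_4 above 1.65 rad and value of joint each of screw_2, screw_3 below 1.4 rad)).
It fails at once if the valve is turned on (over 0.8 rad) before all four screws are home (any under 1.6 rad) (value of joint valve_handle above 0.8 rad and value of joint any of screw_1, screw_2, screw_3, screw_4 below 1.6 rad).
It fails at once if a bystander is shifted by more than 30 mm, or a standing one tipped by more than 0.35 rad (distance of any of spray_bottle, glass_jar, cup, dust_brush, chisel_0, steel_square, sanding_block from where it was at the start of the episode above 0.03 m or angle between any of spray_bottle, glass_jar, cup's own z axis and vertical above 0.35 rad).
It also fails if it takes over 72 s, if anything falls off the work surface, if the arm or the gripper's body presses on something with over 40 N, if the wrist force passes 120 N, or if a joint passes its speed limit or range.

### The arm

A 6-joint arm with a two-finger parallel gripper is mounted at the origin on a cart in front of the work surface, level with it; the furniture and walls round the work are solid. World frame = base frame: x ahead of the robot, y to its left, z up, the work surface at z = 0. Lengths are in mm, angles in rad, forces in N, time in s.
With the tool pointing down it reaches from about 300 to 750 mm from the base axis. Payload 8.5 kg.
Tool frame: the origin (TCP) lies where the fingers leave the gripper's body, on its centre line; the fingertips stand arm.nose_length ahead of it and the grasp point (between the pads) lies 45 mm ahead of it (arm.nose_length is the distance from the TCP to the fingertips, in mm); z points along the fingers, y is the direction in which the jaws open and shut (so a half turn about z gives the same grasp; the last joint's range is limited). The gripper opens to 88 mm and grips with 3 to 60 N. Pads are 18 mm wide; open, the fingers measure 123 mm over their backs; the gripper's body (75 mm by 187 mm) begins 45 mm behind the grasp point.
Start: joints at [-1.424, 0.381, 1.297, -0, 1.464, -0.215], TCP at [194.67, -514.378, 302.748] pointing down, gripper open.
Joint ranges: [-3.11, 3.11], [-0.89, 2.33], [0.22, 2.48], [-1.42, 4.56], [0.17, 2.85], [-2.88, 2.88]. Speed limits (rad/s): [2.39, 2.39, 3.14, 3.14, 3.14, 3.14].

### API

Orientations are given as a 3x3 rotation matrix whose columns are the frame's x, y, z axes.
In Python, from cell import arm gives the robot as it stands.
- The arm moves only by the shell command python3 -m jog 'ROWS' [FORCE]. ROWS is JSON, a list of rows, each an object of numbers: "x", "y", "z": the shift along the tool's x, y, z in mm; "rx", "ry", "rz": the turn, a rotation vector about the tool's x, y, z in rad; "claw": the finger opening in mm, from 0 to 88.1. A call has 1 to 12 rows; each row is the pose to reach, as a shift and turn from the pose commanded when the call began, along the tool's axes at that moment; what a row does not reach only later rows make up. A row lasts 1/12 s, in which the tool goes at most 41.7 mm and 7.16 degrees, less where a joint would pass 70% of its speed; a pose out of reach is approached as far as the arm can. A call with a gripper value outside its range is refused whole. The fingers move at their own pace and stop on an object; FORCE is the grip in N (left out, the last holds). Time passes only in rows, so rows that repeat a pose let the fingers close. It gives the time, the measured TCP pose, the force and the opening at its end, in the units of the state.
- arm.get_obs(): the state, without advancing time (a new reading comes with each control period).
- arm.snapshot(name): name is "scene" or "top" or "wrist"; returns the picture (400x640x3 uint8, red, green, blue); there is no depth.
- arm.camera_model(name): a dict with "camera_matrix" (3x3 intrinsics, pixels), "distortion" ([k1, k2, p1, p2, k3] as OpenCV has them; the pictures are not rectified), "extrinsics" (4x4, takes a point from world to camera coordinates). Camera axes: x right, y up, looking along -z (the intrinsics and any distortion apply to the point x, -y, -z); pixel columns grow to the right and rows downward; lengths in mm; the calibration is good to about 2 mm. A picture is of the moment at which its call begins: read the wrist's pose just before it. camera_model takes no time and is no camera call; for the wrist camera it gives the pose at the moment of the call.
- arm.hand_in(): hands the job in, once; it reports no verdict.
The state is a dict: "clock": time; "q": joint angles; "joint_vel": joint speeds; "joint_efforts": joint torques, N m; "position": TCP position; "orientation": TCP orientation; "ft_force": force on the tool from outside, world axes, zero at the start; "ft_torque": the same for the moment, N m; "opening": finger opening in mm.
Only numpy, scipy, OpenCV 4.12 (cv2) and the standard library are available. Lean on these libraries where they do the work, as an engineer would, in place of code of your own. Each camera call takes 0.05 s, during which the arm holds its last target. There are 200 camera calls.

## Working session

There is one attempt and no reset: what is moved stays moved. The work goes in short steps, Python scripts to look and compute and a shell command to move; the robot and the scene stay as the last step left them, time stands still between calls to the robot, and variables do not carry over. Pictures are saved under pics/ and viewed, about 8 in all and at most 12, crops included, and the job is handed in when it is done.

```bash
ls; mkdir -p pics; python3 - <<'E'
from cell import arm
import cv2,numpy as np
o=arm.get_obs();print(o['clock'],o['position'],o['orientation'],o['opening'],arm.nose_length)
for n in ['top','scene']:
    im=arm.snapshot(n);cv2.imwrite(f'pics/{n}0.png',im[:,:,::-1])
    m=arm.camera_model(n);print(n,m)
E
```

```text
pics
0.0 [ 194.65558761 -514.20330724  302.15436837] [[ 9.35257068e-01  3.53969177e-01 -1.94626068e-04]
 [ 3.53969087e-01 -9.35256052e-01  1.41496813e-03]
 [ 3.18829896e-04 -1.39225056e-03 -9.99998980e-01]] 87.75096053724542 64.0
top {'camera_matrix': array([[452.91374215,   0.        , 324.30130523],
       [  0.        , 452.91374215, 192.76030757],
       [  0.        ,   0.        ,   1.        ]]), 'distortion': array([-0.07957951,  0.        ,  0.        ,  0.        ,  0.        ]), 'extrinsics': array([[-2.02833345e-02, -9.99721561e-01, -1.20576605e-02,
        -3.75538930e+01],
       [ 9.94730180e-01, -2.13914350e-02,  1.00271009e-01,
        -5.72351017e+02],
       [-1.00501020e-01, -9.96028833e-03,  9.94887098e-01,
        -1.24441166e+03],
       [ 0.00000000e+00,  0.00000000e+00,  0.00000000e+00,
         1.00000000e+00]])}
scene {'camera_matrix': array([[457.88765882,   0.        , 316.87435713],
       [  0.        , 457.88765882, 201.69001378],
       [  0.        ,   0.        ,   1.        ]]), 'distortion': array([-0.0348263,  0.       ,  0.       ,  0.       ,  0.       ]), 'extrinsics': array([[-6.14919509e-01, -7.88494787e-01,  1.22461964e-02,
         3.09964160e+02],
       [ 5.17392710e-01, -3.91679647e-01,  7.60849418e-01,
        -4.00193607e+02],
       [-5.95129214e-01,  4.74197243e-01,  6.48812911e-01,
        -6.72291831e+02],
       [ 0.00000000e+00,  0.00000000e+00,  0.00000000e+00,
         1.00000000e+00]])}
```

View pics/top0.png

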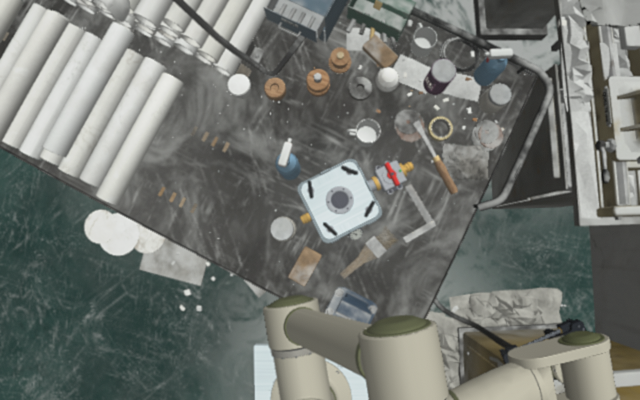

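```bash
python3 - <<'E'
import cv2
im=cv2.imread('pics/top0.png')[130:270,260:440]
cv2.imwrite('pics/topc.png',cv2.resize(im,None,fx=4.2,fy=4.2,interpolation=cv2.INTER_CUBIC))
E
```

```text
(no output)
```

View pics/topc.png

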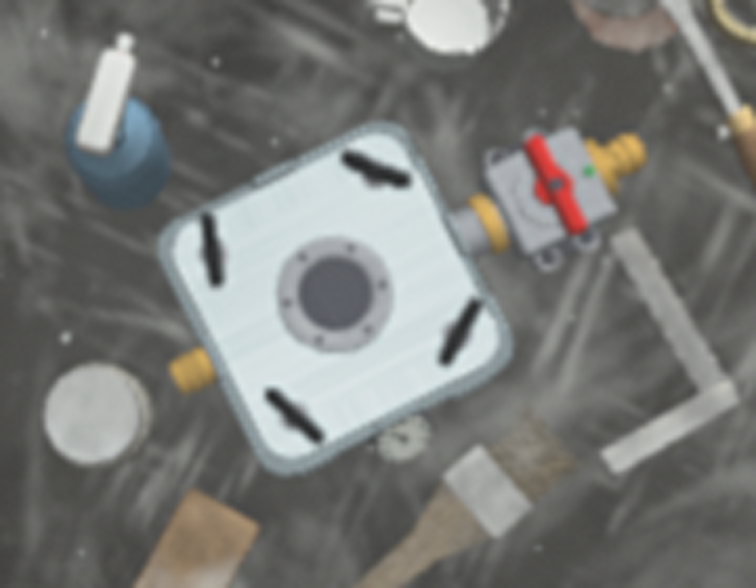

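View pics/scene0.png

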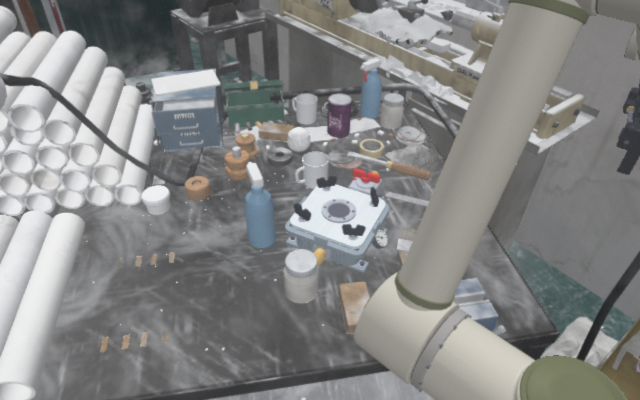

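```bash
cat > h.py <<'E'
from cell import arm
import cv2,numpy as np
def p2w(m,uv,z):
    """pixels (n,2) -> world points on the plane at height z"""
    uv=np.array(uv,float).reshape(-1,1,2)
    n=cv2.undistortPoints(uv,m['camera_matrix'],m['distortion'])[:,0]
    d=np.c_[n[:,0],-n[:,1],-np.ones(len(n))]
    E=m['extrinsics'];R,t=E[:3,:3],E[:3,3]
    c=-R.T@t;d=d@R
    return c+d*((z-c[2])/d[:,2])[:,None]
def w2p(m,P):
    E=m['extrinsics'];q=np.atleast_2d(P)@E[:3,:3].T+E[:3,3]
    q=q*[1,-1,-1]
    return cv2.projectPoints(q,np.zeros(3),np.zeros(3),m['camera_matrix'],m['distortion'])[0][:,0]
def fitsim(loc,w):
    """2D rigid fit loc->w : yaw, t, residuals"""
    loc=np.array(loc,float);w=np.array(w)[:,:2];a=loc-loc.mean(0);b=w-w.mean(0)
    th=np.arctan2((a[:,0]*b[:,1]-a[:,1]*b[:,0]).sum(),(a*b).sum())
    R=np.array([[np.cos(th),-np.sin(th)],[np.sin(th),np.cos(th)]]);t=w.mean(0)-R@loc.mean(0)
    return th,t,w-(loc@R.T+t)
S=np.array([[-58,58],[58,58],[58,-58],[-58,-58]])
E
python3 - <<'E'
from h import *
m=arm.camera_model('top')
f=lambda L:[(260+u/4.2,130+v/4.2) for u,v in L]
s=p2w(m,f([(294,416),(211,250),(376,170),(460,332)]),112)
print('screws',s.round(1))
th,t,r=fitsim(S,s);print('yaw',th,'t',t,'\n',r.round(1))
print('glass',p2w(m,f([(336,293)]),86).round(1))
ends=[[(270,393),(319,438)],[(208,215),(215,284)],[(345,156),(408,184)],[(477,302),(444,362)],[(535,140),(578,230)]]
for i,e in enumerate(ends):
    a,b=p2w(m,f(e),112 if i<4 else 79);d=b-a
    print(i+1,'len',np.hypot(*d[:2]).round(1),'ang world',np.degrees(np.arctan2(d[1],d[0])).round(1),'rel pot',(np.degrees(np.arctan2(d[1],d[0])-th)%180).round(1),((a+b)/2).round(1))
print('bottle head',p2w(m,f([(125,40),(95,150),(112,95)]),180).round(1))
print('jar top',p2w(m,f([(95,414)]),92).round(1))
print('cup top',p2w(m,f([(450,15)]),77).round(1))
print('bottle body shoulder (120,165)',p2w(m,f([(70,140),(168,155),(125,205)]),120).round(1))
E
```

```text
screws [[ 467.7  -63.3  112. ]
 [ 572.4  -13.6  112. ]
 [ 620.6 -118.1  112. ]
 [ 517.7 -167.7  112. ]]
yaw 0.4429356115054916 t [544.59075954 -90.64448215] 
 [[ 0.4 -0.2]
 [ 0.2 -0.2]
 [-1.2  0.1]
 [ 0.6  0.2]]
glass [[545.9 -91.7  86. ]]
1 len 41.2 ang world -133.7 rel pot 20.9 [468.  -63.6 112. ]
2 len 43.7 ang world -175.2 rel pot 159.4 [572.7 -13.9 112. ]
3 len 43.3 ang world -115.5 rel pot 39.1 [ 620.7 -118.4  112. ]
4 len 42.8 ang world 149.6 rel pot 124.2 [ 517.7 -168.   112. ]
5 len 64.5 ang world -156.6 rel pot 178.1 [ 613.4 -235.8   79. ]
bottle head [[692.3  33.  180. ]
 [626.2  51.6 180. ]
 [659.1  41.1 180. ]]
jar top [[471.9  62.4  92. ]]
cup top [[ 727.1 -170.7   77. ]]
bottle body shoulder (120,165) [[642.7  73.3 120. ]
 [631.8  12.  120. ]
 [600.9  39.3 120. ]]
```

```bash
cat >> h.py <<'E'
TH,T0=0.4429,np.array([544.6,-90.6])
def pot(p):
    c,s=np.cos(TH),np.sin(TH);return T0+np.array([[c,-s],[s,c]])@np.array(p,float)
PT={1:pot(S[0]),2:pot(S[1]),3:pot(S[2]),4:pot(S[3]),5:pot((0,-160))}
def go(k,z,a):
    """shift/turn in the tool frame now to TCP over point k, height z, tool x at world angle a (deg)"""
    o=arm.get_obs();R=o['orientation'];p=np.r_[PT[k],z] if np.isscalar(k) else np.r_[k,z]
    d=R.T@(p-o['position']);an=np.degrees(np.arctan2(R[1,0],R[0,0]))
    print(k,'z',z,'shift',d.round(1),'rz',np.radians((an-a+180)%360-180).round(3),'| a now',an.round(1),'q6',o['q'][5].round(2),'clk',round(o['clock'],2),'F',o['ft_force'].round(1),'M',o['ft_torque'].round(2),'open',round(o['opening'],1))
E
python3 -c "
from h import *
print(PT);go(1,210,46.3)"
```

```text
{1: array([467.339703  , -63.05283122]), 2: array([572.14716878, -13.339703  ]), 3: array([ 621.860297  , -118.14716878]), 4: array([ 517.05283122, -167.860297  ]), 5: array([ 613.16983202, -235.16202176])}
1 z 210 shift [ 414.7 -325.3   92.7] rz -0.446 | a now 20.7 q6 -0.22 clk 0.1 F [-0.5 -0.3 -0.4] M [0.05 0.04 0.07] open 88.6
```

```bash
T='{"x":414,"y":-325,"z":93,"rz":-0.446,"claw":45}'; python3 -m jog '[{"x":414,"y":-325,"z":60,"rz":-0.446,"claw":45},{"x":414,"y":-325,"z":60,"rz":-0.446,"claw":45},{"x":414,"y":-325,"z":60,"rz":-0.446,"claw":45},{"x":414,"y":-325,"z":60,"rz":-0.446,"claw":45},{"x":414,"y":-325,"z":60,"rz":-0.446,"claw":45},{"x":414,"y":-325,"z":60,"rz":-0.446,"claw":45},{"x":414,"y":-325,"z":93,"rz":-0.446,"claw":45},{"x":414,"y":-325,"z":93,"rz":-0.446,"claw":45},{"x":414,"y":-325,"z":93,"rz":-0.446,"claw":45},{"x":414,"y":-325,"z":93,"rz":-0.446,"claw":45},{"x":414,"y":-325,"z":93,"rz":-0.446,"claw":45},{"x":414,"y":-325,"z":93,"rz":-0.446,"claw":45}]' 30; python3 -c "
from h import *
go(1,156,46.3)"
```

```text
1 z 156 shift [ 414.7 -325.3  146.7] rz -0.446 | a now 20.7 q6 -0.22 clk 0.1 F [-0.5 -0.3 -0.4] M [0.05 0.04 0.07] open 88.6invalid input at $[0]: expected keys x, y, z, rx, ry, rz, claw
```

```bash
python3 -m jog '[{"x":414,"y":-325,"z":60,"rx":0,"ry":0,"rz":-0.446,"claw":45},{"x":414,"y":-325,"z":60,"rx":0,"ry":0,"rz":-0.446,"claw":45},{"x":414,"y":-325,"z":60,"rx":0,"ry":0,"rz":-0.446,"claw":45},{"x":414,"y":-325,"z":60,"rx":0,"ry":0,"rz":-0.446,"claw":45},{"x":414,"y":-325,"z":60,"rx":0,"ry":0,"rz":-0.446,"claw":45},{"x":414,"y":-325,"z":60,"rx":0,"ry":0,"rz":-0.446,"claw":45},{"x":414,"y":-325,"z":93,"rx":0,"ry":0,"rz":-0.446,"claw":45},{"x":414,"y":-325,"z":93,"rx":0,"ry":0,"rz":-0.446,"claw":45},{"x":414,"y":-325,"z":93,"rx":0,"ry":0,"rz":-0.446,"claw":45},{"x":414,"y":-325,"z":93,"rx":0,"ry":0,"rz":-0.446,"claw":45},{"x":414,"y":-325,"z":93,"rx":0,"ry":0,"rz":-0.446,"claw":45},{"x":414,"y":-325,"z":93,"rx":0,"ry":0,"rz":-0.446,"claw":45}]' 30; python3 -c "
from h import *
go(1,156,46.3)"
```

```text
clock: 1.1
position: [449.6, -91.3, 217.3]
orientation: [[0.691, 0.723, -0.0], [0.723, -0.691, 0.0], [-0.0, -0.0, -1.0]]
ft_force: [1.5, -1.2, -0.1]
opening: 44.9
1 z 156 shift [32.7 -6.7 61.3] rz -0.0 | a now 46.3 q6 0.3 clk 1.1 F [ 1.5 -1.2 -0.1] M [-0.02  0.01 -0.04] open 44.9
```

```bash
python3 -m jog '[{"x":0,"y":0,"z":0,"rx":0,"ry":0,"rz":0,"claw":45},{"x":0,"y":0,"z":0,"rx":0,"ry":0,"rz":0,"claw":45}]'; python3 -c "
from h import *
go(1,156,46.3)
m=arm.camera_model('wrist');im=arm.snapshot('wrist');cv2.imwrite('pics/w1.png',im[:,:,::-1])
print(w2p(m,np.r_[PT[1],112]))
go(1,156,46.3)"
```

```text
clock: 1.27
position: [449.4, -91.6, 217.1]
orientation: [[0.688, 0.726, -0.001], [0.726, -0.688, 0.001], [-0.001, -0.002, -1.0]]
ft_force: [-0.3, 0.0, 0.5]
opening: 45.0
1 z 156 shift [33.1 -6.5 61.1] rz 0.004 | a now 46.5 q6 0.3 clk 1.27 F [-0.3  0.   0.5] M [ 0.   -0.03  0.02] open 45.0
[[313.32696236 172.27917362]]
1 z 156 shift [34.3 -7.3 61.5] rz 0.002 | a now 46.4 q6 0.3 clk 1.32 F [ 0.5 -0.5 -0.1] M [-0.02 -0.07 -0.03] open 45.0
```

View pics/w1.png

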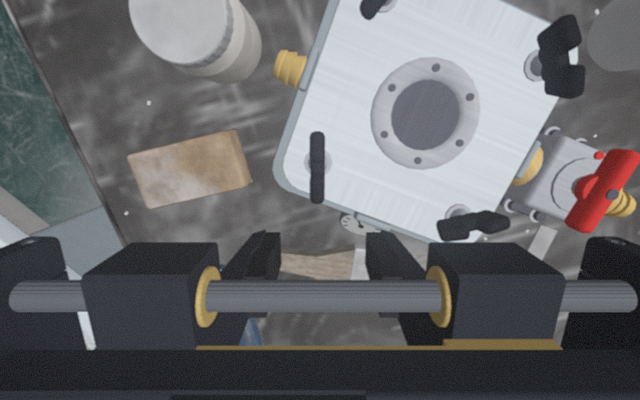

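```bash
python3 -c "
from h import *
m=arm.camera_model('wrist');print(m['camera_matrix'],m['distortion'])
o=arm.get_obs();R=o['orientation'];E=m['extrinsics'];c=-E[:3,:3].T@E[:3,3]
print('cam in tool',R.T@(c-o['position']),'\n',(E[:3,:3]@R).round(3))
s=p2w(m,[(317,167),(473,225),(561,57)],112);s=np.r_[s,p2w(m,[(426,115)],86),p2w(m,[(603,190)],79)]
loc=[S[0],S[3],S[2],(0,0),(0,-160)]
print(s.round(1));print(fitsim(loc,s))
print('tool mid between finger tips',w2p(m,o['position']+R@np.array([0,0,60.])), [w2p(m,o['position']+R@np.array([0,y,64.])) for y in(-22.5,22.5)])
"
```

```text
[[297.72658192   0.         322.75553809]
 [  0.         297.72658192 197.57812348]
 [  0.           0.           1.        ]] [-0.00068543  0.          0.          0.          0.        ]
cam in tool [ 67.67924742  -0.32016655 -81.49468567] 
 [[-0.001  1.     0.   ]
 [ 0.964  0.001  0.265]
 [ 0.265  0.001 -0.964]]
[[ 471.2  -63.7  112. ]
 [ 519.5 -163.8  112. ]
 [ 617.3 -114.7  112. ]
 [ 547.2  -92.3   86. ]
 [ 612.  -230.    79. ]]
(np.float64(0.44645940652847643), array([545.0750406 , -88.56815999]), array([[ 3.4466739 , -2.41366577],
       [ 1.65623134,  2.17508983],
       [-5.12678814,  1.13406615],
       [ 2.14117889, -3.7344835 ],
       [-2.117296  ,  2.83899329]]))
tool mid between finger tips [[323.59997754 251.24257568]] [array([[281.24873633, 247.96194592]]), array([[365.92509358, 247.92178042]])]
```

```bash
python3 -m jog '[{"x":35,"y":-5.5,"z":34,"rx":0,"ry":0,"rz":0,"claw":45},{"x":35,"y":-5.5,"z":34,"rx":0,"ry":0,"rz":0,"claw":45},{"x":35,"y":-5.5,"z":34,"rx":0,"ry":0,"rz":0,"claw":45},{"x":35,"y":-5.5,"z":34,"rx":0,"ry":0,"rz":0,"claw":45}]'; python3 -c "
from h import *
go(1,156,46.3)
m=arm.camera_model('wrist');im=arm.snapshot('wrist');c=im[120:320,200:440,::-1]
cv2.imwrite('pics/w2.png',cv2.resize(c,None,fx=3,fy=3,interpolation=cv2.INTER_CUBIC))
print(w2p(m,np.r_[PT[1],112]),w2p(m,np.r_[PT[1],80]))
o=arm.get_obs();R=o['orientation'];print([w2p(m,o['position']+R@np.array([0,y,64.])) for y in(-22.5,0,22.5)])
"
```

```text
clock: 1.65
position: [469.0, -65.3, 184.1]
orientation: [[0.692, 0.722, -0.0], [0.722, -0.692, -0.0], [-0.0, -0.0, -1.0]]
ft_force: [-1.0, 0.1, -0.2]
opening: 45.0
1 z 156 shift [ 0.5 -2.8 28.1] rz -0.001 | a now 46.2 q6 0.37 clk 1.65 F [-1.   0.1 -0.2] M [0.01 0.02 0.04] open 45.0
[[318.5937709  240.80156638]] [[319.27762378 221.18762743]]
[array([[281.53910502, 248.28971301]]), array([[323.97287552, 248.30515103]]), array([[366.42456619, 248.31918196]])]
```

View pics/w2.png

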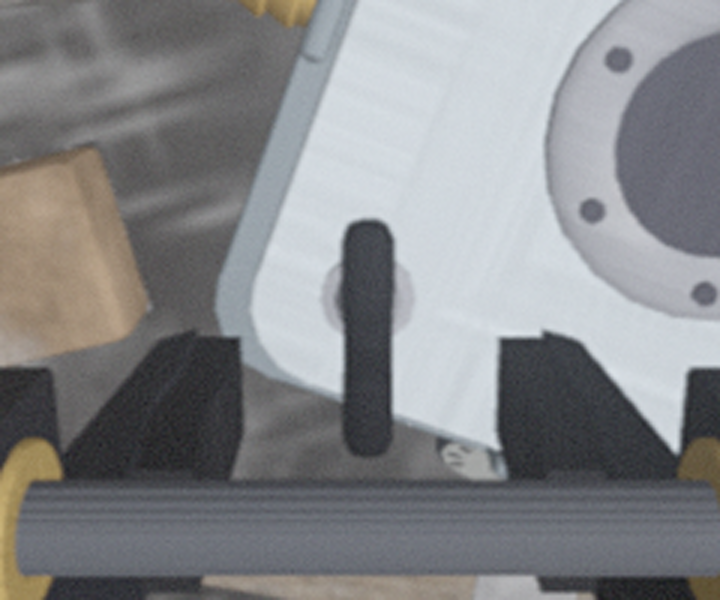

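```bash
sed -i 's/np.array(\[544.6,-90.6\])/np.array([548.2,-90.0])/' h.py; python3 -m jog '[{"x":3.5,"y":-0.5,"z":28,"rx":0,"ry":0,"rz":0,"claw":45},{"x":3.5,"y":-0.5,"z":28,"rx":0,"ry":0,"rz":0,"claw":45},{"x":3.5,"y":-0.5,"z":28,"rx":0,"ry":0,"rz":0,"claw":5},{"x":3.5,"y":-0.5,"z":28,"rx":0,"ry":0,"rz":0,"claw":5},{"x":3.5,"y":-0.5,"z":28,"rx":0,"ry":0,"rz":0,"claw":5},{"x":3.5,"y":-0.5,"z":28,"rx":0,"ry":0,"rz":0,"claw":5}]' 30; python3 -c "
from h import *
go(1,156,46.3)"
```

```text
clock: 2.2
position: [471.5, -61.7, 156.8]
orientation: [[0.691, 0.723, 0.002], [0.723, -0.691, -0.001], [0.001, 0.002, -1.0]]
ft_force: [-0.5, 0.3, -1.0]
opening: 20.3
1 z 156 shift [-0.9  0.1  0.8] rz -0.001 | a now 46.3 q6 0.38 clk 2.2 F [-0.5  0.3 -1. ] M [-0.02  0.    0.03] open 20.3
```

```bash
python3 -m jog '[{"x":0,"y":0,"z":0,"rx":0,"ry":0,"rz":0,"claw":5},{"x":0,"y":0,"z":0,"rx":0,"ry":0,"rz":0,"claw":5},{"x":0,"y":0,"z":0,"rx":0,"ry":0,"rz":0,"claw":5},{"x":0,"y":0,"z":0,"rx":0,"ry":0,"rz":0.12,"claw":5},{"x":0,"y":0,"z":0,"rx":0,"ry":0,"rz":0.24,"claw":5}]' 30; python3 -c "
from h import *
go(1,156,46.3)"
```

```text
clock: 2.62
position: [471.9, -62.0, 156.2]
orientation: [[0.846, 0.534, 0.002], [0.534, -0.846, -0.002], [0.001, 0.003, -1.0]]
ft_force: [2.1, -4.9, -0.1]
opening: 9.8
1 z 156 shift [-1.1 -0.1  0.2] rz -0.245 | a now 32.3 q6 0.63 clk 2.62 F [ 2.1 -4.9 -0.1] M [-0.83 -0.42  0.1 ] open 9.8
```

```bash
python3 -m jog '[{"x":0,"y":0,"z":0,"rx":0,"ry":0,"rz":0.12,"claw":5},{"x":0,"y":0,"z":0,"rx":0,"ry":0,"rz":0.24,"claw":5},{"x":0,"y":0,"z":0,"rx":0,"ry":0,"rz":0.36,"claw":5},{"x":0,"y":0,"z":0,"rx":0,"ry":0,"rz":0.48,"claw":5},{"x":0,"y":0,"z":0,"rx":0,"ry":0,"rz":0.6,"claw":5},{"x":0,"y":0,"z":0,"rx":0,"ry":0,"rz":0.61,"claw":5},{"x":0,"y":0,"z":0,"rx":0,"ry":0,"rz":0.61,"claw":5}]' 30; python3 -c "
from h import *
go(1,156,46.3-48.7)
R=arm.get_obs()['orientation'];print(R.T@arm.get_obs()['ft_force'])"
```

```text
clock: 3.2
position: [472.2, -62.9, 155.8]
orientation: [[0.999, -0.043, 0.002], [-0.043, -0.999, -0.003], [0.002, 0.003, -1.0]]
ft_force: [2.6, -10.4, -5.9]
opening: 9.7
1 z 156 shift [-1.3 -0.4 -0.2] rz -0.001 | a now -2.5 q6 1.23 clk 3.2 F [  2.6 -10.4  -5.9] M [-1.72 -0.46  0.1 ] open 9.7
[ 3.03532893 10.22303898  5.98933173]
```

```bash
sed -i 's/np.array(\[548.2,-90.0\])/np.array([547.5,-90.6])/' h.py; python3 -m jog '[{"x":0,"y":0,"z":0,"rx":0,"ry":0,"rz":0,"claw":40},{"x":0,"y":0,"z":0,"rx":0,"ry":0,"rz":0,"claw":40},{"x":0,"y":0,"z":-40,"rx":0,"ry":0,"rz":0,"claw":40},{"x":155,"y":48.5,"z":-40,"rx":0,"ry":0,"rz":-1.17,"claw":40},{"x":155,"y":48.5,"z":-40,"rx":0,"ry":0,"rz":-1.17,"claw":40},{"x":155,"y":48.5,"z":-40,"rx":0,"ry":0,"rz":-1.17,"claw":40},{"x":155,"y":48.5,"z":-40,"rx":0,"ry":0,"rz":-1.17,"claw":40},{"x":155,"y":48.5,"z":-40,"rx":0,"ry":0,"rz":-1.17,"claw":40},{"x":155,"y":48.5,"z":-40,"rx":0,"ry":0,"rz":-1.17,"claw":40},{"x":155,"y":48.5,"z":-40,"rx":0,"ry":0,"rz":-1.17,"claw":40},{"x":155,"y":48.5,"z":-40,"rx":0,"ry":0,"rz":-1.17,"claw":40},{"x":155,"y":48.5,"z":-40,"rx":0,"ry":0,"rz":-1.17,"claw":40}]' 30; python3 -m jog '[{"x":0,"y":0,"z":10,"rx":0,"ry":0,"rz":-0.05,"claw":40},{"x":0,"y":0,"z":10,"rx":0,"ry":0,"rz":-0.05,"claw":40}]'; python3 -c "
from h import *
go(3,156,64.5)
m=arm.camera_model('wrist');im=arm.snapshot('wrist');c=im[120:320,200:440,::-1]
cv2.imwrite('pics/w3.png',cv2.resize(c,None,fx=3,fy=3,interpolation=cv2.INTER_CUBIC))
print(w2p(m,np.r_[PT[3],112]))"
```

```text
clock: 4.2
position: [623.9, -115.9, 195.4]
orientation: [[0.463, 0.886, -0.001], [0.886, -0.463, 0.001], [0.0, -0.001, -1.0]]
ft_force: [-0.1, -0.3, 0.1]
opening: 40.0
clock: 4.37
position: [623.5, -115.8, 184.2]
orientation: [[0.422, 0.906, -0.003], [0.906, -0.422, 0.002], [0.0, -0.003, -1.0]]
ft_force: [-0.3, 0.2, -0.1]
opening: 40.4
3 z 156 shift [-1.6  2.3 28.2] rz 0.009 | a now 65.0 q6 0.07 clk 4.37 F [-0.3  0.2 -0.1] M [-0.01 -0.08 -0.  ] open 40.4
[[327.87476107 244.45299796]]
```

View pics/w3.png

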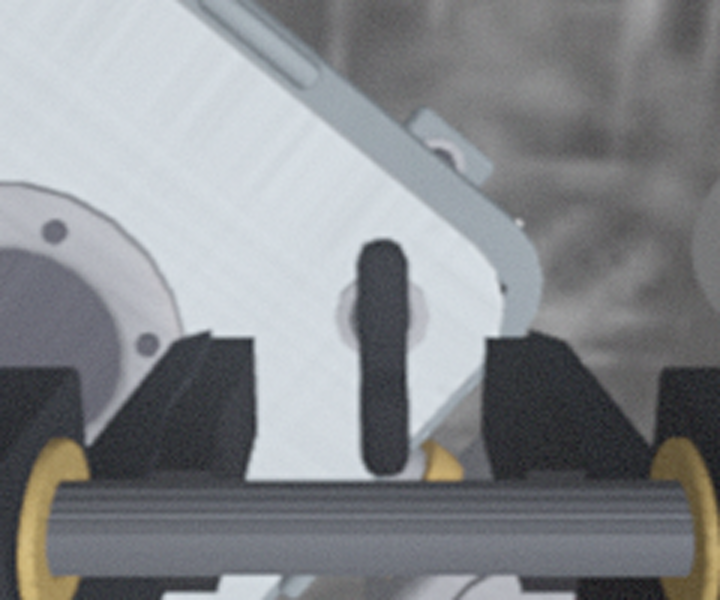

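```bash
python3 -m jog '[{"x":-1.2,"y":2.3,"z":28,"rx":0,"ry":0,"rz":0,"claw":40},{"x":-1.2,"y":2.3,"z":28,"rx":0,"ry":0,"rz":0,"claw":30},{"x":-1.2,"y":2.3,"z":28,"rx":0,"ry":0,"rz":0,"claw":5},{"x":-1.2,"y":2.3,"z":28,"rx":0,"ry":0,"rz":0,"claw":5},{"x":-1.2,"y":2.3,"z":28,"rx":0,"ry":0,"rz":0,"claw":5},{"x":-1.2,"y":2.3,"z":28,"rx":0,"ry":0,"rz":0,"claw":5},{"x":-1.2,"y":2.3,"z":28,"rx":0,"ry":0,"rz":0,"claw":5},{"x":-1.2,"y":2.3,"z":28,"rx":0,"ry":0,"rz":0,"claw":5},{"x":-1.2,"y":2.3,"z":28,"rx":0,"ry":0,"rz":0.12,"claw":5}]' 30;  python3 -m jog '[{"x":0,"y":0,"z":0,"rx":0,"ry":0,"rz":0.12,"claw":5},{"x":0,"y":0,"z":0,"rx":0,"ry":0,"rz":0.24,"claw":5},{"x":0,"y":0,"z":0,"rx":0,"ry":0,"rz":0.36,"claw":5},{"x":0,"y":0,"z":0,"rx":0,"ry":0,"rz":0.48,"claw":5},{"x":0,"y":0,"z":0,"rx":0,"ry":0,"rz":0.6,"claw":5},{"x":0,"y":0,"z":0,"rx":0,"ry":0,"rz":0.72,"claw":5},{"x":0,"y":0,"z":0,"rx":0,"ry":0,"rz":0.73,"claw":5},{"x":0,"y":0,"z":0,"rx":0,"ry":0,"rz":0.73,"claw":5}]' 30; python3 -c "
from h import *
go(3,156,64.5-48.7)
R=arm.get_obs()['orientation'];print(R.T@arm.get_obs()['ft_force'])"
```

```text
clock: 5.17
position: [625.3, -118.1, 158.9]
orientation: [[0.529, 0.849, -0.0], [0.849, -0.529, 0.0], [0.0, -0.0, -1.0]]
ft_force: [-4.3, 2.5, 4.7]
opening: 9.4
clock: 5.83
position: [625.5, -118.4, 158.4]
orientation: [[0.96, 0.282, -0.0], [0.282, -0.96, -0.0], [-0.0, 0.0, -1.0]]
ft_force: [-3.5, 0.4, 3.8]
opening: 9.6
3 z 156 shift [-0.7 -0.5  2.4] rz 0.01 | a now 16.4 q6 0.91 clk 5.83 F [-3.5  0.4  3.8] M [ 0.17  0.72 -0.03] open 9.6
[-3.21049424 -1.34117539 -3.84841973]
```

```bash
python3 -m jog '[{"x":0,"y":0,"z":0,"rx":0,"ry":0,"rz":0,"claw":25},{"x":0,"y":0,"z":0,"rx":0,"ry":0,"rz":0,"claw":25},{"x":0,"y":0,"z":-45,"rx":0,"ry":0,"rz":0,"claw":25},{"x":0,"y":0,"z":-45,"rx":0,"ry":0,"rz":-0.1,"claw":0}]' 30;python3 -c "
from h import *
go((557,-40),200,40)"
```

```text
clock: 6.17
position: [627.3, -119.0, 208.0]
orientation: [[0.927, 0.375, 0.008], [0.375, -0.927, -0.003], [0.006, 0.006, -1.0]]
ft_force: [0.5, 0.1, 0.8]
opening: 20.4
(557, -40) z 200 shift [-35.6 -99.6   7.2] rz -0.314 | a now 22.0 q6 0.81 clk 6.17 F [0.5 0.1 0.8] M [-0.02 -0.05 -0.04] open 20.4
```

```bash
python3 -m jog '[{"x":-35,"y":-99,"z":5,"rx":0,"ry":0,"rz":-0.314,"claw":0},{"x":-35,"y":-99,"z":5,"rx":0,"ry":0,"rz":-0.314,"claw":0},{"x":-35,"y":-99,"z":5,"rx":0,"ry":0,"rz":-0.314,"claw":0},{"x":-35,"y":-99,"z":5,"rx":0,"ry":0,"rz":-0.314,"claw":0},{"x":-35,"y":-99,"z":5,"rx":0,"ry":0,"rz":-0.314,"claw":0},{"x":-35,"y":-99,"z":5,"rx":0,"ry":0,"rz":-0.314,"claw":0}]';python3 -c "
from h import *
go((557,-40),200,40)
m=arm.camera_model('wrist');im=arm.snapshot('wrist');cv2.imwrite('pics/w4.png',cv2.resize(im[:330,80:560,::-1],None,fx=1.6,fy=1.6,interpolation=cv2.INTER_CUBIC))
print(w2p(m,np.r_[PT[2],112]))"
```

```text
clock: 6.67
position: [557.1, -40.3, 198.0]
orientation: [[0.767, 0.641, 0.001], [0.641, -0.767, -0.001], [0.001, 0.001, -1.0]]
ft_force: [-0.2, -0.7, 0.2]
opening: 0.6
(557, -40) z 200 shift [ 0.1 -0.3 -2. ] rz -0.002 | a now 39.9 q6 0.59 clk 6.67 F [-0.2 -0.7  0.2] M [ 0.01 -0.01 -0.03] open 0.6
[[307.34273468 181.9437464 ]]
```

View pics/w4.png

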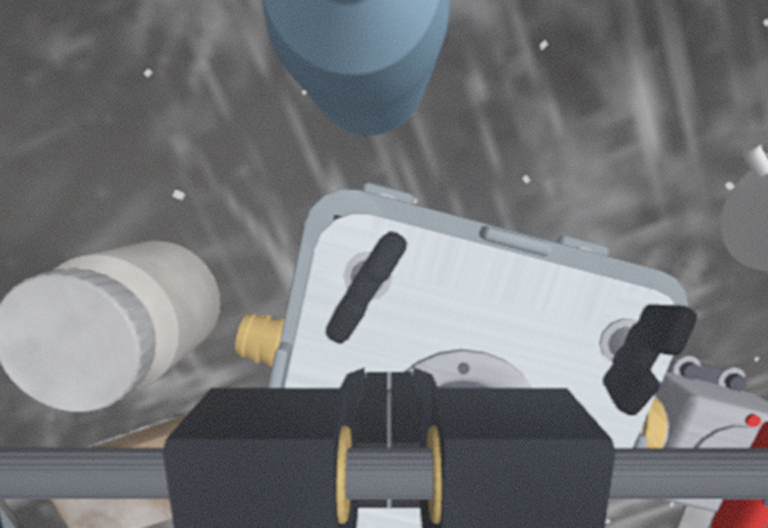

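```bash
python3 -m jog '[{"x":0,"y":0,"z":20,"rx":0,"ry":0,"rz":0,"claw":0},{"x":0,"y":0,"z":42,"rx":0,"ry":0,"rz":0,"claw":0},{"x":0,"y":0,"z":42,"rx":0,"ry":0,"rz":0,"claw":0},{"x":3,"y":-3,"z":42,"rx":0,"ry":0,"rz":0,"claw":0},{"x":6,"y":-6,"z":42,"rx":0,"ry":0,"rz":0,"claw":0},{"x":9,"y":-9,"z":42,"rx":0,"ry":0,"rz":0,"claw":0},{"x":12,"y":-12,"z":42,"rx":0,"ry":0,"rz":0,"claw":0},{"x":14.7,"y":-14.4,"z":42,"rx":0,"ry":0,"rz":0,"claw":0},{"x":14.7,"y":-14.4,"z":42,"rx":0,"ry":0,"rz":0,"claw":0}]' 30;python3 -c "
from h import *
go((559,-19.5),156,40)
m=arm.camera_model('wrist');im=arm.snapshot('wrist');cv2.imwrite('pics/w5.png',cv2.resize(im[90:320,180:480,::-1],None,fx=2.2,fy=2.2,interpolation=cv2.INTER_CUBIC))
print(w2p(m,np.r_[PT[2],112]))"
```

```text
clock: 7.47
position: [558.9, -19.5, 157.0]
orientation: [[0.767, 0.642, 0.001], [0.642, -0.767, -0.001], [0.0, 0.002, -1.0]]
ft_force: [-1.2, -4.2, -1.1]
opening: 0.4
(559, -19.5) z 156 shift [0.1 0.1 1. ] rz -0.001 | a now 39.9 q6 0.63 clk 7.47 F [-1.2 -4.2 -1.1] M [-0.55  0.14  0.03] open 0.4
[[335.80682413 232.74043148]]
```

View pics/w5.png

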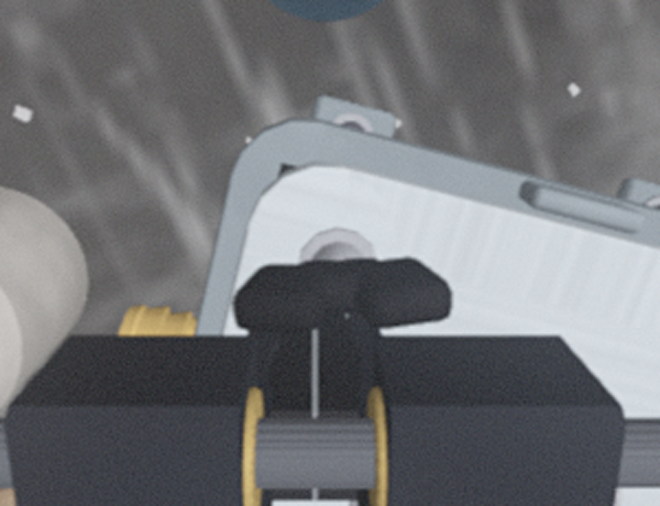

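```bash
python3 -m jog '[{"x":-5,"y":5,"z":0,"rx":0,"ry":0,"rz":0,"claw":0},{"x":-14.7,"y":14.4,"z":-41,"rx":0,"ry":0,"rz":0,"claw":30},{"x":-14.7,"y":14.4,"z":-41,"rx":0,"ry":0,"rz":0,"claw":30},{"x":-14.7,"y":14.4,"z":-41,"rx":0,"ry":0,"rz":0,"claw":30}]' 30;cat >> h.py <<'E'
def wing(img,m,k,z=112,half=32,sc=4):
    """wing direction (deg, world, mod 180) and centre, from a picture rectified at height z"""
    n=int(2*half*sc);c=PT[k]
    q=np.array([[c[0]+half,c[1]+half],[c[0]+half,c[1]-half],[c[0]-half,c[1]-half],[c[0]-half,c[1]+half]])
    src=w2p(m,np.c_[q,np.full(4,z)]).astype(np.float32)
    H=cv2.getPerspectiveTransform(src,np.float32([[0,0],[n,0],[n,n],[0,n]]))
    w=cv2.warpPerspective(img,H,(n,n))
    g=(w.max(2)<75).astype(np.uint8)
    g=cv2.morphologyEx(g,cv2.MORPH_OPEN,np.ones((5,5)))
    N,L,st,ce=cv2.connectedComponentsWithStats(g)
    i=min((i for i in range(1,N) if st[i,4]>800),key=lambda i:np.hypot(*(ce[i]-n/2)))
    (u,v),(a,b),an=cv2.minAreaRect(np.argwhere(L==i)[:,::-1].astype(np.float32))
    if a<b: an+=90
    d=np.array([-np.sin(np.radians(an)),-np.cos(np.radians(an))]) # image right=-y, down=-x
    return np.degrees(np.arctan2(d[1],d[0]))%180,(c+[half-v/sc,half-u/sc]).round(1),round(max(a,b)/sc,1),round(min(a,b)/sc,1)
E
python3 -c "
from h import *
go((557,-40),200,40)
m=arm.camera_model('wrist');im=arm.snapshot('wrist')[:,:,::-1];cv2.imwrite('pics/w6.png',im)
old=np.zeros_like(im);old[:330,80:560]=cv2.resize(cv2.imread('pics/w4.png'),(480,330),interpolation=cv2.INTER_AREA)
print('before',wing(old,m,2));print('after',wing(im,m,2))
mt=arm.camera_model('top');t0=cv2.imread('pics/top0.png')
for k in(1,2,3,4):print('top start',k,wing(t0,mt,k))
"
```

```text
clock: 7.85
position: [557.1, -40.6, 199.1]
orientation: [[0.768, 0.641, 0.005], [0.641, -0.768, -0.001], [0.003, 0.004, -1.0]]
ft_force: [-0.2, 0.2, -0.3]
opening: 18.4
(557, -40) z 200 shift [ 0.3 -0.6 -0.9] rz -0.003 | a now 39.9 q6 0.59 clk 7.85 F [-0.2  0.2 -0.3] M [-0.05 -0.   -0.01] open 18.4
before (np.float64(12.804267883300753), array([561.1, -15. ]), 14.7, 7.8)
after (np.float64(135.97101974487305), array([569.5,  -4.3]), 23.3, 11.0)
top start 1 (np.float64(45.88140106201172), array([468.4, -61.6]), 40.8, 6.4)
top start 2 (np.float64(8.130104064941378), array([573.8, -12.6]), 40.9, 6.7)
top start 3 (np.float64(65.11258697509766), array([ 620.9, -116. ]), 40.9, 9.0)
top start 4 (np.float64(150.94539451599124), array([ 519.3, -166.2]), 40.3, 6.7)
```

```bash
sed -i 's/<75)/<TR)/; s/half=32,sc=4)/half=32,sc=4,TR=75)/' h.py
python3 -c "
from h import *
m=arm.camera_model('wrist');im=cv2.imread('pics/w6.png')
old=np.zeros_like(im);old[:330,80:560]=cv2.resize(cv2.imread('pics/w4.png'),(480,330),interpolation=cv2.INTER_AREA)
for T in(90,100,115,130):print(T,'before',wing(old,m,2,TR=T),'after',wing(im,m,2,TR=T))
cv2.imwrite('pics/w6c.png',np.hstack([cv2.resize(i[140:230,250:370],None,fx=3.2,fy=3.2,interpolation=cv2.INTER_CUBIC) for i in(old,im)]))
"
```

```text
90 before (np.float64(6.911231994628906), array([575.4, -12.2]), 44.8, 9.5) after (np.float64(133.42344665527344), array([576.3, -11. ]), 44.1, 11.7)
100 before (np.float64(7.1250152587890625), array([575.4, -12.1]), 44.9, 9.8) after (np.float64(133.8065071105957), array([576.3, -10.9]), 44.3, 12.0)
115 before (np.float64(6.842773437499972), array([575.4, -12.1]), 45.2, 10.3) after (np.float64(133.3316688537598), array([576.3, -10.9]), 44.6, 12.3)
130 before (np.float64(6.581947326660156), array([575.3, -11.8]), 45.6, 11.1) after (np.float64(133.26429367065433), array([576.4, -10.8]), 44.9, 12.8)
```

View pics/w6c.png

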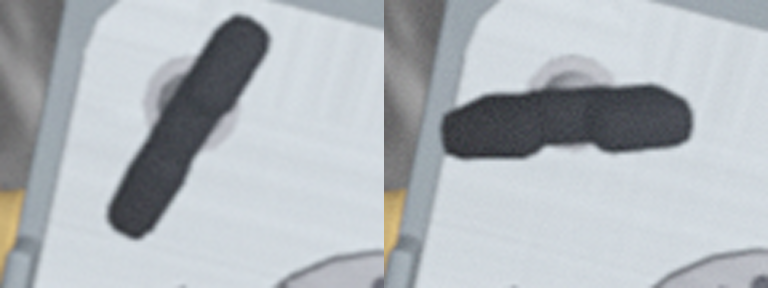

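```bash
python3 -c "
from h import *
go(4,184,-29.5)"
```

```text
4 z 184 shift [-110.    74.6   13.5] rz 1.211 | a now 39.9 q6 0.59 clk 7.9 F [-0.2 -0.6  0. ] M [ 0.02  0.01 -0.01] open 22.0
```

```bash
python3 -m jog '[{"x":-110,"y":74.6,"z":5,"rx":0,"ry":0,"rz":1.21,"claw":35},{"x":-110,"y":74.6,"z":5,"rx":0,"ry":0,"rz":1.21,"claw":35},{"x":-110,"y":74.6,"z":5,"rx":0,"ry":0,"rz":1.21,"claw":35},{"x":-110,"y":74.6,"z":5,"rx":0,"ry":0,"rz":1.21,"claw":35},{"x":-110,"y":74.6,"z":5,"rx":0,"ry":0,"rz":1.21,"claw":35},{"x":-110,"y":74.6,"z":13,"rx":0,"ry":0,"rz":1.21,"claw":35},{"x":-110,"y":74.6,"z":13,"rx":0,"ry":0,"rz":1.21,"claw":35},{"x":-110,"y":74.6,"z":13,"rx":0,"ry":0,"rz":1.21,"claw":35},{"x":-110,"y":74.6,"z":13,"rx":0,"ry":0,"rz":1.21,"claw":35},{"x":-110,"y":74.6,"z":13,"rx":0,"ry":0,"rz":1.21,"claw":35},{"x":-110,"y":74.6,"z":13,"rx":0,"ry":0,"rz":1.21,"claw":35},{"x":-110,"y":74.6,"z":13,"rx":0,"ry":0,"rz":1.21,"claw":35}]' 30; python3 -c "
from h import *
go(4,156,-29.5)
m=arm.camera_model('wrist');im=arm.snapshot('wrist')[:,:,::-1];cv2.imwrite('pics/w7.png',im)
r=wing(im,m,4,half=24,TR=110);print(r)
o=arm.get_obs();R=o['orientation'];print(R.T@(np.r_[r[1],112]-o['position']))"
```

```text
clock: 8.9
position: [519.6, -167.2, 183.1]
orientation: [[0.873, -0.488, -0.001], [-0.488, -0.873, 0.001], [-0.001, -0.0, -1.0]]
ft_force: [0.2, -0.4, -0.5]
opening: 34.8
4 z 156 shift [ 0.6  0.4 27.1] rz 0.005 | a now -29.2 q6 1.55 clk 8.9 F [ 0.2 -0.4 -0.5] M [ 0.11  0.02 -0.  ] open 34.8
(np.float64(149.74355888366702), array([ 521.9, -169.3]), 46.6, 9.7)
[ 3.04119818  0.67998705 71.22667933]
```

```bash
python3 -m jog '[{"x":1,"y":0.5,"z":27,"rx":0,"ry":0,"rz":0.015,"claw":35},{"x":1,"y":0.5,"z":27,"rx":0,"ry":0,"rz":0.015,"claw":30},{"x":1,"y":0.5,"z":27,"rx":0,"ry":0,"rz":0.015,"claw":5},{"x":1,"y":0.5,"z":27,"rx":0,"ry":0,"rz":0.015,"claw":5},{"x":1,"y":0.5,"z":27,"rx":0,"ry":0,"rz":0.015,"claw":5},{"x":1,"y":0.5,"z":27,"rx":0,"ry":0,"rz":0.015,"claw":5},{"x":1,"y":0.5,"z":27,"rx":0,"ry":0,"rz":0.015,"claw":5},{"x":1,"y":0.5,"z":27,"rx":0,"ry":0,"rz":0.135,"claw":5}]' 30;  python3 -m jog '[{"x":0,"y":0,"z":0,"rx":0,"ry":0,"rz":0.12,"claw":5},{"x":0,"y":0,"z":0,"rx":0,"ry":0,"rz":0.24,"claw":5},{"x":0,"y":0,"z":0,"rx":0,"ry":0,"rz":0.36,"claw":5},{"x":0,"y":0,"z":0,"rx":0,"ry":0,"rz":0.48,"claw":5},{"x":0,"y":0,"z":0,"rx":0,"ry":0,"rz":0.6,"claw":5},{"x":0,"y":0,"z":0,"rx":0,"ry":0,"rz":0.72,"claw":5},{"x":0,"y":0,"z":0,"rx":0,"ry":0,"rz":0.73,"claw":5},{"x":0,"y":0,"z":0,"rx":0,"ry":0,"rz":0.73,"claw":5}]' 30; python3 -c "
from h import *
go(4,156,-29.5-48.7)
R=arm.get_obs()['orientation'];print(R.T@arm.get_obs()['ft_force'])"
```

```text
clock: 9.62
position: [520.6, -168.6, 157.6]
orientation: [[0.798, -0.603, 0.001], [-0.603, -0.798, -0.001], [0.002, -0.0, -1.0]]
ft_force: [-1.5, -0.6, 2.5]
opening: 9.6
clock: 10.28
position: [520.3, -168.8, 157.1]
orientation: [[0.194, -0.981, -0.0], [-0.981, -0.194, -0.001], [0.001, 0.0, -1.0]]
ft_force: [-2.2, -3.4, 1.5]
opening: 9.8
4 z 156 shift [-0.9  0.1  1.1] rz -0.01 | a now -78.8 q6 2.42 clk 10.28 F [-2.2 -3.4  1.5] M [-0.49  0.31  0.01] open 9.8
[ 2.90702577  2.79422816 -1.46632059]
```

```bash
python3 -m jog '[{"x":0,"y":0,"z":0,"rx":0,"ry":0,"rz":0,"claw":35},{"x":0,"y":0,"z":0,"rx":0,"ry":0,"rz":0,"claw":35},{"x":0,"y":0,"z":-35,"rx":0,"ry":0,"rz":0,"claw":35}]' 30;python3 -c "
from h import *
go(1,184,-2.4)"
```

```text
clock: 10.53
position: [518.8, -167.3, 187.2]
orientation: [[0.193, -0.981, -0.009], [-0.981, -0.193, 0.006], [-0.008, 0.008, -1.0]]
ft_force: [0.5, -0.1, -0.7]
opening: 27.3
1 z 184 shift [-111.6   27.4    4.3] rz -1.335 | a now -78.9 q6 2.42 clk 10.53 F [ 0.5 -0.1 -0.7] M [ 0.16 -0.04 -0.01] open 27.3
```

```bash
python3 -m jog '[{"x":-111,"y":27.4,"z":-4,"rx":0,"ry":0,"rz":-1.335,"claw":35},{"x":-111,"y":27.4,"z":-4,"rx":0,"ry":0,"rz":-1.335,"claw":35},{"x":-111,"y":27.4,"z":-4,"rx":0,"ry":0,"rz":-1.335,"claw":35},{"x":-111,"y":27.4,"z":-4,"rx":0,"ry":0,"rz":-1.335,"claw":35},{"x":-111,"y":27.4,"z":4,"rx":0,"ry":0,"rz":-1.335,"claw":35},{"x":-111,"y":27.4,"z":4,"rx":0,"ry":0,"rz":-1.335,"claw":35},{"x":-111,"y":27.4,"z":4,"rx":0,"ry":0,"rz":-1.335,"claw":35},{"x":-111,"y":27.4,"z":4,"rx":0,"ry":0,"rz":-1.335,"claw":35},{"x":-111,"y":27.4,"z":4,"rx":0,"ry":0,"rz":-1.335,"claw":35},{"x":-111,"y":27.4,"z":4,"rx":0,"ry":0,"rz":-1.335,"claw":35},{"x":-111,"y":27.4,"z":4,"rx":0,"ry":0,"rz":-1.335,"claw":35},{"x":-111,"y":27.4,"z":4,"rx":0,"ry":0,"rz":-1.335,"claw":35}]' 30; python3 -c "
from h import *
go(1,156,-2.4)
m=arm.camera_model('wrist');im=arm.snapshot('wrist')[:,:,::-1];cv2.imwrite('pics/w8.png',im)
o=arm.get_obs();R=o['orientation']
for k in(1,2,3,4):
  try:
    r=wing(im,m,k,half=24 if k!=2 else 28,TR=110);print(k,r,R.T@(np.r_[r[1],112]-o['position']))
  except Exception as e:print(k,e)"
```

```text
clock: 11.53
position: [472.3, -64.5, 187.8]
orientation: [[0.999, -0.039, 0.0], [-0.039, -0.999, 0.0], [0.0, -0.0, -1.0]]
ft_force: [0.0, 0.6, -0.9]
opening: 35.2
1 z 156 shift [-2.1 -1.3 31.8] rz 0.003 | a now -2.2 q6 1.22 clk 11.53 F [ 0.   0.6 -0.9] M [ 0.03  0.02 -0.05] open 35.2
1 (np.float64(0.0), array([470.4, -53.6]), 47.7, 29.0) [ -2.36172623 -10.79024711  75.80278189]
2 (np.float64(0.0), array([575.2, -13.2]), 55.7, 55.7) [100.57611086 -55.72353678  75.83705632]
3 (np.float64(0.0), array([ 624.9, -118. ]), 47.8, 47.8) [154.80055556  46.80859932  75.81129847]
4 (np.float64(99.4623260498047), array([ 521.7, -165.3]), 45.3, 12.8) [53.76219847 98.56552231 75.77499974]
```

```bash
python3 -m jog '[{"x":-1,"y":-1.3,"z":31,"rx":0,"ry":0,"rz":0,"claw":35},{"x":-1,"y":-1.3,"z":31,"rx":0,"ry":0,"rz":0,"claw":30},{"x":-1,"y":-1.3,"z":31,"rx":0,"ry":0,"rz":0,"claw":5},{"x":-1,"y":-1.3,"z":31,"rx":0,"ry":0,"rz":0,"claw":5},{"x":-1,"y":-1.3,"z":31,"rx":0,"ry":0,"rz":0,"claw":5},{"x":-1,"y":-1.3,"z":31,"rx":0,"ry":0,"rz":0,"claw":5},{"x":-1,"y":-1.3,"z":31,"rx":0,"ry":0,"rz":0,"claw":5},{"x":-1,"y":-1.3,"z":31,"rx":0,"ry":0,"rz":0.12,"claw":5}]' 30;  python3 -m jog '[{"x":0,"y":0,"z":0,"rx":0,"ry":0,"rz":0.12,"claw":5},{"x":0,"y":0,"z":0,"rx":0,"ry":0,"rz":0.24,"claw":5},{"x":0,"y":0,"z":0,"rx":0,"ry":0,"rz":0.36,"claw":5},{"x":0,"y":0,"z":0,"rx":0,"ry":0,"rz":0.48,"claw":5},{"x":0,"y":0,"z":0,"rx":0,"ry":0,"rz":0.55,"claw":5}]' 30; python3 -c "
from h import *
go(1,156,-2.4)";  python3 -m jog '[{"x":0,"y":0,"z":0,"rx":0,"ry":0,"rz":0.08,"claw":5},{"x":0,"y":0,"z":0,"rx":0,"ry":0,"rz":0.16,"claw":5},{"x":0,"y":0,"z":0,"rx":0,"ry":0,"rz":0.16,"claw":5}]';python3 -c "
from h import *
go(1,156,-2.4)"
```

```text
clock: 12.25
position: [471.7, -63.5, 157.7]
orientation: [[0.987, -0.162, 0.002], [-0.162, -0.987, -0.001], [0.002, 0.0, -1.0]]
ft_force: [-0.2, -0.4, 3.8]
opening: 9.6
clock: 12.67
position: [471.4, -64.0, 157.4]
orientation: [[0.753, -0.659, 0.001], [-0.659, -0.753, -0.002], [0.002, 0.001, -1.0]]
ft_force: [-1.6, -4.0, 1.1]
opening: 9.5
1 z 156 shift [-1.5  0.1  1.4] rz -0.677 | a now -41.2 q6 1.91 clk 12.67 F [-1.6 -4.   1.1] M [-0.68  0.26  0.15] open 9.5
clock: 12.92
position: [471.3, -64.1, 157.2]
orientation: [[0.639, -0.769, 0.0], [-0.769, -0.639, -0.002], [0.002, 0.001, -1.0]]
ft_force: [-2.8, -4.2, 1.2]
opening: 9.8
1 z 156 shift [-1.5  0.1  1.2] rz -0.835 | a now -50.3 q6 2.06 clk 12.92 F [-2.8 -4.2  1.2] M [-0.77  0.26  0.04] open 9.8
```

```bash
python3 -m jog '[{"x":0,"y":0,"z":0,"rx":0,"ry":0,"rz":0.06,"claw":5},{"x":0,"y":0,"z":0,"rx":0,"ry":0,"rz":0.06,"claw":5}]';python3 -c "
from h import *
go(1,156,-2.4)"; python3 -m jog '[{"x":0,"y":0,"z":0,"rx":0,"ry":0,"rz":0.06,"claw":5},{"x":0,"y":0,"z":0,"rx":0,"ry":0,"rz":0.06,"claw":5}]';python3 -c "
from h import *
go(1,156,-2.4)"; python3 -m jog '[{"x":0,"y":0,"z":0,"rx":0,"ry":0,"rz":0.06,"claw":5},{"x":0,"y":0,"z":0,"rx":0,"ry":0,"rz":0.06,"claw":5}]';python3 -c "
from h import *
go(1,156,-2.4)"
```

```text
clock: 13.08
position: [471.3, -64.2, 157.2]
orientation: [[0.593, -0.805, 0.0], [-0.805, -0.593, -0.002], [0.002, 0.001, -1.0]]
ft_force: [-2.2, -5.6, 1.7]
opening: 9.9
1 z 156 shift [-1.5  0.2  1.2] rz -0.894 | a now -53.6 q6 2.12 clk 13.08 F [-2.2 -5.6  1.7] M [-0.76  0.3   0.11] open 9.9
clock: 13.25
position: [471.2, -64.2, 157.2]
orientation: [[0.544, -0.839, -0.0], [-0.839, -0.544, -0.002], [0.002, 0.001, -1.0]]
ft_force: [-1.7, -5.2, 1.7]
opening: 9.9
1 z 156 shift [-1.5  0.2  1.2] rz -0.953 | a now -57.0 q6 2.18 clk 13.25 F [-1.7 -5.2  1.7] M [-0.77  0.36  0.32] open 9.9
clock: 13.42
position: [471.2, -64.2, 157.2]
orientation: [[0.493, -0.87, -0.0], [-0.87, -0.493, -0.002], [0.002, 0.001, -1.0]]
ft_force: [-1.8, -5.5, 1.3]
opening: 10.1
1 z 156 shift [-1.5  0.3  1.2] rz -1.013 | a now -60.4 q6 2.24 clk 13.42 F [-1.8 -5.5  1.3] M [-0.86  0.33  0.57] open 10.1
```

```bash
python3 -m jog '[{"x":0,"y":0,"z":0,"rx":0,"ry":0,"rz":0,"claw":35},{"x":0,"y":0,"z":0,"rx":0,"ry":0,"rz":0,"claw":35},{"x":0,"y":0,"z":-41,"rx":0,"ry":0,"rz":0,"claw":35}]' 30;python3 -c "
from h import *
go(3,186,16.4)"
```

```text
clock: 13.67
position: [469.4, -62.7, 193.2]
orientation: [[0.494, -0.869, -0.011], [-0.869, -0.494, 0.005], [-0.01, 0.007, -1.0]]
ft_force: [-0.2, 0.5, -0.2]
opening: 28.5
3 z 186 shift [ 125.1 -107.7    5.2] rz -1.34 | a now -60.4 q6 2.24 clk 13.67 F [-0.2  0.5 -0.2] M [ 0.13 -0.03 -0.06] open 28.5
```

```bash
python3 -m jog '[{"x":125,"y":-107,"z":-6,"rx":0,"ry":0,"rz":-1.34,"claw":35},{"x":125,"y":-107,"z":-6,"rx":0,"ry":0,"rz":-1.34,"claw":35},{"x":125,"y":-107,"z":-6,"rx":0,"ry":0,"rz":-1.34,"claw":35},{"x":125,"y":-107,"z":-6,"rx":0,"ry":0,"rz":-1.34,"claw":35},{"x":125,"y":-107,"z":-6,"rx":0,"ry":0,"rz":-1.34,"claw":35},{"x":125,"y":-107,"z":5,"rx":0,"ry":0,"rz":-1.34,"claw":35},{"x":125,"y":-107,"z":5,"rx":0,"ry":0,"rz":-1.34,"claw":35},{"x":125,"y":-107,"z":5,"rx":0,"ry":0,"rz":-1.34,"claw":35},{"x":125,"y":-107,"z":5,"rx":0,"ry":0,"rz":-1.34,"claw":35},{"x":125,"y":-107,"z":5,"rx":0,"ry":0,"rz":-1.34,"claw":35},{"x":125,"y":-107,"z":5,"rx":0,"ry":0,"rz":-1.34,"claw":35},{"x":125,"y":-107,"z":5,"rx":0,"ry":0,"rz":-1.34,"claw":35}]' 30; python3 -c "
from h import *
go(3,156,16.4)
m=arm.camera_model('wrist');im=arm.snapshot('wrist')[:,:,::-1];cv2.imwrite('pics/w9.png',im)"
```

```text
clock: 14.67
position: [626.1, -118.9, 192.7]
orientation: [[0.958, 0.286, -0.0], [0.286, -0.958, 0.0], [-0.0, -0.0, -1.0]]
ft_force: [0.8, -0.0, 0.2]
opening: 34.8
3 z 156 shift [-1.1 -1.1 36.7] rz 0.004 | a now 16.6 q6 0.91 clk 14.67 F [ 0.8 -0.   0.2] M [-0.04 -0.   -0.  ] open 34.8
```

```bash
python3 -m jog '[{"x":-0.8,"y":-0.8,"z":36,"rx":0,"ry":0,"rz":0,"claw":35},{"x":-0.8,"y":-0.8,"z":36,"rx":0,"ry":0,"rz":0,"claw":30},{"x":-0.8,"y":-0.8,"z":36,"rx":0,"ry":0,"rz":0,"claw":5},{"x":-0.8,"y":-0.8,"z":36,"rx":0,"ry":0,"rz":0,"claw":5},{"x":-0.8,"y":-0.8,"z":36,"rx":0,"ry":0,"rz":0,"claw":5},{"x":-0.8,"y":-0.8,"z":36,"rx":0,"ry":0,"rz":0,"claw":5},{"x":-0.8,"y":-0.8,"z":36,"rx":0,"ry":0,"rz":0,"claw":5},{"x":-0.8,"y":-0.8,"z":36,"rx":0,"ry":0,"rz":0.1,"claw":5}]' 30;  python3 -m jog '[{"x":0,"y":0,"z":0,"rx":0,"ry":0,"rz":0.12,"claw":5},{"x":0,"y":0,"z":0,"rx":0,"ry":0,"rz":0.24,"claw":5},{"x":0,"y":0,"z":0,"rx":0,"ry":0,"rz":0.36,"claw":5},{"x":0,"y":0,"z":0,"rx":0,"ry":0,"rz":0.48,"claw":5},{"x":0,"y":0,"z":0,"rx":0,"ry":0,"rz":0.54,"claw":5},{"x":0,"y":0,"z":0,"rx":0,"ry":0,"rz":0.6,"claw":5}]' 30; python3 -c "
from h import *
go(3,156,16.4)";  python3 -m jog '[{"x":0,"y":0,"z":0,"rx":0,"ry":0,"rz":0.06,"claw":5},{"x":0,"y":0,"z":0,"rx":0,"ry":0,"rz":0.1,"claw":5},{"x":0,"y":0,"z":0,"rx":0,"ry":0,"rz":0.1,"claw":5}]';python3 -c "
from h import *
go(3,156,16.4)"
```

```text
clock: 15.38
position: [625.5, -118.4, 158.2]
orientation: [[0.983, 0.186, 0.002], [0.186, -0.983, -0.001], [0.002, 0.001, -1.0]]
ft_force: [-1.0, 2.5, 5.0]
opening: 9.6
clock: 15.88
position: [625.5, -118.7, 157.8]
orientation: [[0.915, -0.404, 0.002], [-0.404, -0.915, -0.001], [0.002, 0.0, -1.0]]
ft_force: [0.2, 0.6, 2.8]
opening: 9.9
3 z 156 shift [-0.9 -0.2  1.8] rz -0.703 | a now -23.9 q6 1.61 clk 15.88 F [0.2 0.6 2.8] M [0.01 0.02 0.13] open 9.9
clock: 16.13
position: [625.5, -118.8, 157.7]
orientation: [[0.871, -0.492, 0.002], [-0.492, -0.871, -0.001], [0.002, 0.0, -1.0]]
ft_force: [0.2, -0.4, 4.1]
opening: 9.7
3 z 156 shift [-0.9 -0.2  1.7] rz -0.8 | a now -29.5 q6 1.71 clk 16.13 F [ 0.2 -0.4  4.1] M [-0.09  0.04  0.4 ] open 9.7
```

```bash
python3 -m jog '[{"x":0,"y":0,"z":0,"rx":0,"ry":0,"rz":0.05,"claw":5},{"x":0,"y":0,"z":0,"rx":0,"ry":0,"rz":0.05,"claw":5}]';python3 -c "
from h import *
go(3,156,16.4)";python3 -m jog '[{"x":0,"y":0,"z":0,"rx":0,"ry":0,"rz":0.05,"claw":5},{"x":0,"y":0,"z":0,"rx":0,"ry":0,"rz":0.05,"claw":5}]';python3 -c "
from h import *
go(3,156,16.4)"
```

```text
clock: 16.3
position: [625.5, -118.8, 157.7]
orientation: [[0.846, -0.534, 0.002], [-0.534, -0.846, -0.001], [0.002, 0.0, -1.0]]
ft_force: [-0.2, -0.0, 6.0]
opening: 10.2
3 z 156 shift [-0.9 -0.2  1.7] rz -0.849 | a now -32.3 q6 1.76 clk 16.3 F [-0.2 -0.   6. ] M [-0.08  0.02  0.58] open 10.2
clock: 16.47
position: [625.5, -118.8, 157.7]
orientation: [[0.818, -0.575, 0.002], [-0.575, -0.818, -0.001], [0.002, -0.0, -1.0]]
ft_force: [-0.4, -0.4, 5.3]
opening: 11.0
3 z 156 shift [-1.  -0.1  1.7] rz -0.899 | a now -35.1 q6 1.81 clk 16.47 F [-0.4 -0.4  5.3] M [-0.1   0.06  0.61] open 11.0
```

```bash
python3 -m jog '[{"x":0,"y":0,"z":0,"rx":0,"ry":0,"rz":0,"claw":60},{"x":0,"y":0,"z":0,"rx":0,"ry":0,"rz":0,"claw":60},{"x":0,"y":0,"z":-30,"rx":0,"ry":0,"rz":0,"claw":60},{"x":0,"y":0,"z":-55,"rx":0,"ry":0,"rz":-0.12,"claw":60},{"x":0,"y":0,"z":-55,"rx":0,"ry":0,"rz":-1.5,"claw":60},{"x":0,"y":0,"z":-55,"rx":0,"ry":0,"rz":-1.5,"claw":60},{"x":0,"y":0,"z":-55,"rx":0,"ry":0,"rz":-1.5,"claw":60},{"x":0,"y":0,"z":-55,"rx":0,"ry":0,"rz":-1.5,"claw":60},{"x":0,"y":0,"z":-55,"rx":0,"ry":0,"rz":-1.5,"claw":60},{"x":0,"y":0,"z":-55,"rx":0,"ry":0,"rz":-1.5,"claw":60},{"x":0,"y":0,"z":-55,"rx":0,"ry":0,"rz":-1.5,"claw":60},{"x":0,"y":0,"z":-55,"rx":0,"ry":0,"rz":-1.5,"claw":60}]' 30;python3 -c "
from h import *
go(2,210,82)"
```

```text
clock: 17.47
position: [625.0, -118.5, 211.3]
orientation: [[0.871, 0.492, -0.001], [0.492, -0.871, 0.0], [-0.001, -0.001, -1.0]]
ft_force: [0.4, 0.5, 0.5]
opening: 60.0
2 z 210 shift [   8.2 -116.1    1.4] rz -0.917 | a now 29.4 q6 0.68 clk 17.47 F [0.4 0.5 0.5] M [ 0.   -0.08  0.03] open 60.0
```

```bash
python3 -m jog '[{"x":8,"y":-116,"z":0,"rx":0,"ry":0,"rz":-0.917,"claw":60},{"x":8,"y":-116,"z":0,"rx":0,"ry":0,"rz":-0.917,"claw":60},{"x":8,"y":-116,"z":0,"rx":0,"ry":0,"rz":-0.917,"claw":60},{"x":8,"y":-116,"z":0,"rx":0,"ry":0,"rz":-0.917,"claw":60},{"x":8,"y":-116,"z":0,"rx":0,"ry":0,"rz":-0.917,"claw":60},{"x":8,"y":-116,"z":0,"rx":0,"ry":0,"rz":-0.917,"claw":60},{"x":8,"y":-116,"z":0,"rx":0,"ry":0,"rz":-0.917,"claw":60},{"x":8,"y":-116,"z":0,"rx":0,"ry":0,"rz":-0.917,"claw":60},{"x":8,"y":-116,"z":0,"rx":0,"ry":0,"rz":-0.917,"claw":60},{"x":8,"y":-116,"z":0,"rx":0,"ry":0,"rz":-0.917,"claw":60},{"x":8,"y":-116,"z":0,"rx":0,"ry":0,"rz":-0.917,"claw":60}]' 30; python3 -c "
from h import *
go(2,156,82)
m=arm.camera_model('wrist');im=arm.snapshot('wrist')[:,:,::-1];cv2.imwrite('pics/w10.png',im)
print(wing(im,m,2,half=24,TR=110))
t=arm.snapshot('scene')[:,:,::-1];cv2.imwrite('pics/pair.png',np.vstack([im[20:320],cv2.resize(t[100:300,140:460],(640,400))[50:350]])[:600])"
```

```text
clock: 18.38
position: [575.8, -13.2, 211.6]
orientation: [[0.148, 0.989, -0.0], [0.989, -0.148, 0.0], [0.0, -0.0, -1.0]]
ft_force: [-0.0, -0.2, 1.1]
opening: 60.2
2 z 156 shift [-0.2 -0.7 55.6] rz -0.009 | a now 81.5 q6 -0.08 clk 18.38 F [-0.  -0.2  1.1] M [-0.02 -0.1   0.06] open 60.2
(np.float64(133.3316650390625), array([576.7,  -9.7]), 45.1, 14.0)
```

View pics/pair.png

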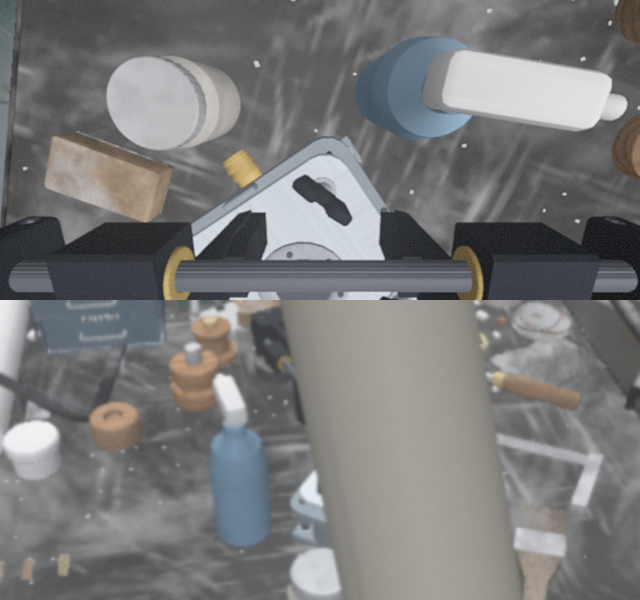

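```bash
python3 -c "
from h import *
m=arm.camera_model('wrist');o=arm.get_obs();R=o['orientation']
for z in(184,165):
  P=p2w(m,[(425,108),(442,133),(500,141),(575,150),(627,125)],z);print(z,P.round(0)[:,:2].tolist(),((P-o['position'])@R).round(0)[:,:2].tolist())"
```

```text
184 [[621.0, 51.0], [627.0, 42.0], [647.0, 36.0], [675.0, 29.0], [692.0, 35.0]] [[71.0, 36.0], [62.0, 42.0], [59.0, 64.0], [56.0, 92.0], [65.0, 108.0]]
165 [[628.0, 51.0], [634.0, 40.0], [658.0, 33.0], [690.0, 24.0], [711.0, 32.0]] [[71.0, 42.0], [61.0, 50.0], [58.0, 75.0], [54.0, 107.0], [64.0, 127.0]]
```

```bash
python3 -m jog '[{"x":0,"y":-0.5,"z":30,"rx":0,"ry":0,"rz":0,"claw":60},{"x":0,"y":-0.5,"z":55,"rx":0,"ry":0,"rz":0,"claw":60},{"x":0,"y":-0.5,"z":55,"rx":0,"ry":0,"rz":0,"claw":60},{"x":0,"y":-0.5,"z":55,"rx":0,"ry":0,"rz":0,"claw":5},{"x":0,"y":-0.5,"z":55,"rx":0,"ry":0,"rz":0,"claw":5},{"x":0,"y":-0.5,"z":55,"rx":0,"ry":0,"rz":0,"claw":5},{"x":0,"y":-0.5,"z":55,"rx":0,"ry":0,"rz":0,"claw":5},{"x":0,"y":-0.5,"z":55,"rx":0,"ry":0,"rz":0,"claw":5},{"x":0,"y":-0.5,"z":55,"rx":0,"ry":0,"rz":0,"claw":5},{"x":0,"y":-0.5,"z":55,"rx":0,"ry":0,"rz":0,"claw":5},{"x":0,"y":-0.5,"z":55,"rx":0,"ry":0,"rz":0,"claw":5},{"x":0,"y":-0.5,"z":55,"rx":0,"ry":0,"rz":0,"claw":5}]' 40; python3 -c "
from h import *
go(2,156,82)"; python3 -m jog '[{"x":0,"y":0,"z":0,"rx":0,"ry":0,"rz":0,"claw":5},{"x":0,"y":0,"z":0,"rx":0,"ry":0,"rz":0,"claw":5},{"x":0,"y":0,"z":0,"rx":0,"ry":0,"rz":0,"claw":5}]'; python3 -c "
from h import *
go(2,156,82)"
```

```text
clock: 19.48
position: [575.4, -13.0, 156.8]
orientation: [[0.146, 0.989, 0.0], [0.989, -0.146, 0.0], [0.0, 0.0, -1.0]]
ft_force: [-1.8, 1.1, -0.5]
opening: 9.8
2 z 156 shift [-0.4 -0.3  0.8] rz -0.007 | a now 81.6 q6 -0.08 clk 19.48 F [-1.8  1.1 -0.5] M [0.2  0.25 0.26] open 9.8
clock: 19.73
position: [575.4, -13.0, 156.8]
orientation: [[0.146, 0.989, 0.0], [0.989, -0.146, 0.0], [0.0, 0.0, -1.0]]
ft_force: [-1.8, 1.9, 0.0]
opening: 9.4
2 z 156 shift [-0.4 -0.3  0.8] rz -0.007 | a now 81.6 q6 -0.08 clk 19.73 F [-1.8  1.9  0. ] M [0.3  0.2  0.32] open 9.4
```

```bash
python3 -m jog '[{"x":0,"y":0,"z":0,"rx":0,"ry":0,"rz":0.06,"claw":5},{"x":0,"y":0,"z":0,"rx":0,"ry":0,"rz":0.06,"claw":5}]';python3 -c "
from h import *
go(2,156,82)";python3 -m jog '[{"x":0,"y":0,"z":0,"rx":0,"ry":0,"rz":0.06,"claw":5},{"x":0,"y":0,"z":0,"rx":0,"ry":0,"rz":0.06,"claw":5}]';python3 -c "
from h import *
go(2,156,82)"
```

```text
clock: 19.9
position: [575.4, -13.0, 156.8]
orientation: [[0.207, 0.978, 0.0], [0.978, -0.207, 0.0], [0.0, 0.0, -1.0]]
ft_force: [-0.9, 1.7, 1.2]
opening: 10.2
2 z 156 shift [-0.4 -0.3  0.8] rz -0.069 | a now 78.1 q6 -0.02 clk 19.9 F [-0.9  1.7  1.2] M [0.29 0.22 0.59] open 10.2
clock: 20.07
position: [575.4, -13.1, 156.8]
orientation: [[0.264, 0.965, 0.0], [0.965, -0.264, -0.0], [-0.0, 0.0, -1.0]]
ft_force: [-1.5, 2.7, 0.2]
opening: 10.3
2 z 156 shift [-0.4 -0.3  0.8] rz -0.127 | a now 74.7 q6 0.04 clk 20.07 F [-1.5  2.7  0.2] M [0.34 0.2  0.75] open 10.3
```

```bash
python3 -m jog '[{"x":0,"y":0,"z":0,"rx":0,"ry":0,"rz":0,"claw":35},{"x":0,"y":0,"z":0,"rx":0,"ry":0,"rz":0,"claw":35},{"x":0,"y":0,"z":-30,"rx":0,"ry":0,"rz":0,"claw":35},{"x":0,"y":0,"z":-50,"rx":0,"ry":0,"rz":0,"claw":35},{"x":0,"y":0,"z":-50,"rx":0,"ry":0,"rz":0,"claw":35}]' 30;python3 -c "
from h import *
go(4,186,101.0)"
```

```text
clock: 20.48
position: [576.8, -13.6, 210.8]
orientation: [[0.263, 0.965, 0.008], [0.965, -0.263, -0.002], [0.0, 0.008, -1.0]]
ft_force: [0.3, 0.2, 0.6]
opening: 34.7
4 z 186 shift [-163.8  -14.5   24.6] rz -0.458 | a now 74.7 q6 0.04 clk 20.48 F [0.3 0.2 0.6] M [ 0.   -0.05  0.06] open 34.7
```

```bash
python3 -m jog '[{"x":-163.8,"y":-14.5,"z":0,"rx":0,"ry":0,"rz":-0.458,"claw":35},{"x":-163.8,"y":-14.5,"z":0,"rx":0,"ry":0,"rz":-0.458,"claw":35},{"x":-163.8,"y":-14.5,"z":0,"rx":0,"ry":0,"rz":-0.458,"claw":35},{"x":-163.8,"y":-14.5,"z":0,"rx":0,"ry":0,"rz":-0.458,"claw":35},{"x":-163.8,"y":-14.5,"z":24,"rx":0,"ry":0,"rz":-0.458,"claw":35},{"x":-163.8,"y":-14.5,"z":24,"rx":0,"ry":0,"rz":-0.458,"claw":35},{"x":-163.8,"y":-14.5,"z":24,"rx":0,"ry":0,"rz":-0.458,"claw":35},{"x":-163.8,"y":-14.5,"z":24,"rx":0,"ry":0,"rz":-0.458,"claw":35},{"x":-163.8,"y":-14.5,"z":24,"rx":0,"ry":0,"rz":-0.458,"claw":35}]' 30; python3 -c "
from h import *
go(4,156,101)
m=arm.camera_model('wrist');im=arm.snapshot('wrist')[:,:,::-1];cv2.imwrite('pics/w11.png',im)
print(wing(im,m,4,half=22,TR=110))"
```

```text
clock: 21.23
position: [518.8, -166.3, 183.5]
orientation: [[-0.191, 0.982, 0.001], [0.982, 0.191, -0.0], [-0.001, 0.001, -1.0]]
ft_force: [-0.0, -0.1, 0.0]
opening: 35.0
4 z 156 shift [-1.7  0.9 27.5] rz 0.0 | a now 101.0 q6 -0.72 clk 21.23 F [-0.  -0.1  0. ] M [-0.05 -0.12 -0.04] open 35.0
(np.float64(101.48199462890625), array([ 526.4, -167.8]), 49.0, 23.7)
```

```bash
python3 -m jog '[{"x":-2,"y":1,"z":27,"rx":0,"ry":0,"rz":0,"claw":35},{"x":-2,"y":1,"z":27,"rx":0,"ry":0,"rz":0,"claw":30},{"x":-2,"y":1,"z":27,"rx":0,"ry":0,"rz":0,"claw":5},{"x":-2,"y":1,"z":27,"rx":0,"ry":0,"rz":0,"claw":5},{"x":-2,"y":1,"z":27,"rx":0,"ry":0,"rz":0,"claw":5},{"x":-2,"y":1,"z":27,"rx":0,"ry":0,"rz":0,"claw":5},{"x":-2,"y":1,"z":27,"rx":0,"ry":0,"rz":0,"claw":5},{"x":-2,"y":1,"z":27,"rx":0,"ry":0,"rz":0.1,"claw":5}]' 30;  python3 -m jog '[{"x":0,"y":0,"z":0,"rx":0,"ry":0,"rz":0.12,"claw":5},{"x":0,"y":0,"z":0,"rx":0,"ry":0,"rz":0.24,"claw":5},{"x":0,"y":0,"z":0,"rx":0,"ry":0,"rz":0.36,"claw":5},{"x":0,"y":0,"z":0,"rx":0,"ry":0,"rz":0.48,"claw":5},{"x":0,"y":0,"z":0,"rx":0,"ry":0,"rz":0.54,"claw":5},{"x":0,"y":0,"z":0,"rx":0,"ry":0,"rz":0.6,"claw":5}]' 30; python3 -c "
from h import *
go(4,156,101)";  python3 -m jog '[{"x":0,"y":0,"z":0,"rx":0,"ry":0,"rz":0.06,"claw":5},{"x":0,"y":0,"z":0,"rx":0,"ry":0,"rz":0.12,"claw":5},{"x":0,"y":0,"z":0,"rx":0,"ry":0,"rz":0.12,"claw":5}]';python3 -c "
from h import *
go(4,156,101)"; python3 -m jog '[{"x":0,"y":0,"z":0,"rx":0,"ry":0,"rz":0.06,"claw":5},{"x":0,"y":0,"z":0,"rx":0,"ry":0,"rz":0.06,"claw":5}]';python3 -c "
from h import *
go(4,156,101)"
```

```text
clock: 21.95
position: [520.0, -169.0, 156.7]
orientation: [[-0.091, 0.996, 0.002], [0.996, 0.091, -0.001], [-0.001, 0.002, -1.0]]
ft_force: [1.6, 1.9, 3.0]
opening: 9.5
clock: 22.45
position: [519.6, -169.0, 156.3]
orientation: [[0.49, 0.872, 0.001], [0.872, -0.49, -0.0], [0.0, 0.001, -1.0]]
ft_force: [0.3, 1.9, 1.3]
opening: 9.9
4 z 156 shift [ 1.1 -0.2  0.3] rz -0.704 | a now 60.7 q6 -0.02 clk 22.45 F [0.3 1.9 1.3] M [ 0.24 -0.12  0.09] open 9.9
clock: 22.7
position: [519.5, -168.9, 156.3]
orientation: [[0.59, 0.808, 0.0], [0.808, -0.59, -0.0], [0.0, 0.0, -1.0]]
ft_force: [0.6, 1.2, 3.3]
opening: 9.6
4 z 156 shift [ 1.1 -0.3  0.3] rz -0.822 | a now 53.9 q6 0.1 clk 22.7 F [0.6 1.2 3.3] M [ 0.35 -0.07  0.39] open 9.6
clock: 22.87
position: [519.5, -168.9, 156.3]
orientation: [[0.635, 0.772, 0.0], [0.772, -0.635, -0.0], [0.0, 0.0, -1.0]]
ft_force: [0.9, 2.7, 4.3]
opening: 10.1
4 z 156 shift [ 1.1 -0.4  0.3] rz -0.88 | a now 50.6 q6 0.16 clk 22.87 F [0.9 2.7 4.3] M [ 0.4  -0.02  0.56] open 10.1
```

```bash
python3 -m jog '[{"x":0,"y":0,"z":0,"rx":0,"ry":0,"rz":0,"claw":40},{"x":0,"y":0,"z":0,"rx":0,"ry":0,"rz":0,"claw":40},{"x":0,"y":0,"z":-35,"rx":0,"ry":0,"rz":0,"claw":40},{"x":0,"y":0,"z":-35,"rx":0,"ry":0,"rz":0,"claw":40}]' 30;python3 -c "
from h import *
go(5,190,25.4)"
```

```text
clock: 23.2
position: [520.7, -169.9, 194.8]
orientation: [[0.635, 0.773, 0.006], [0.773, -0.635, -0.003], [0.001, 0.006, -1.0]]
ft_force: [0.1, -0.2, 0.2]
opening: 34.6
5 z 190 shift [ 10.1 115.1   5.6] rz 0.44 | a now 50.6 q6 0.16 clk 23.2 F [ 0.1 -0.2  0.2] M [-0.03 -0.02 -0.01] open 34.6
```

```bash
python3 -m jog '[{"x":10,"y":115,"z":0,"rx":0,"ry":0,"rz":0.44,"claw":40},{"x":10,"y":115,"z":0,"rx":0,"ry":0,"rz":0.44,"claw":40},{"x":10,"y":115,"z":0,"rx":0,"ry":0,"rz":0.44,"claw":40},{"x":10,"y":115,"z":38,"rx":0,"ry":0,"rz":0.44,"claw":40},{"x":10,"y":115,"z":38,"rx":0,"ry":0,"rz":0.44,"claw":40},{"x":10,"y":115,"z":38,"rx":0,"ry":0,"rz":0.44,"claw":40},{"x":10,"y":115,"z":38,"rx":0,"ry":0,"rz":0.44,"claw":40}]' 30; python3 -c "
from h import *
go(5,120,25.4)
m=arm.camera_model('wrist');im=arm.snapshot('wrist')[:,:,::-1];cv2.imwrite('pics/w12.png',cv2.resize(im[90:320,160:480],None,fx=2.2,fy=2.2))"
```

```text
clock: 23.78
position: [614.2, -234.1, 153.6]
orientation: [[0.903, 0.43, -0.001], [0.43, -0.903, 0.0], [-0.0, -0.0, -1.0]]
ft_force: [0.5, -0.3, 0.1]
opening: 40.2
5 z 120 shift [ 1.3  1.8 33.6] rz 0.001 | a now 25.5 q6 0.58 clk 23.78 F [ 0.5 -0.3  0.1] M [-0.04 -0.01 -0.02] open 40.2
```

View pics/w12.png

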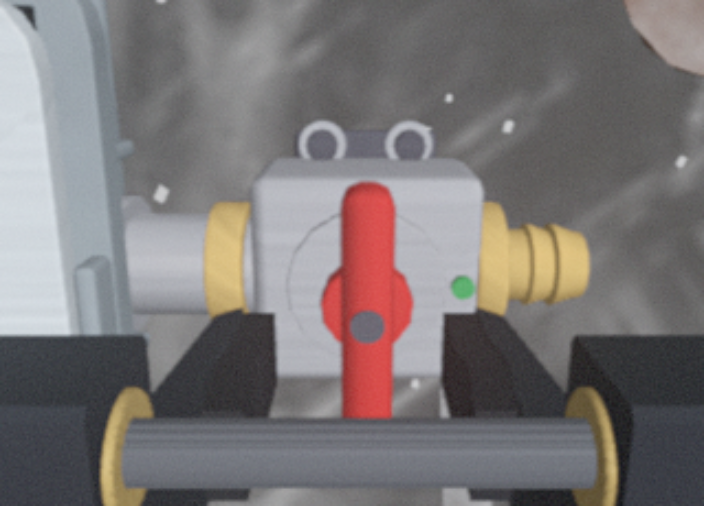

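```bash
python3 -m jog '[{"x":1,"y":1.8,"z":33,"rx":0,"ry":0,"rz":0,"claw":40},{"x":1,"y":1.8,"z":33,"rx":0,"ry":0,"rz":0,"claw":35},{"x":1,"y":1.8,"z":33,"rx":0,"ry":0,"rz":0,"claw":8},{"x":1,"y":1.8,"z":33,"rx":0,"ry":0,"rz":0,"claw":8},{"x":1,"y":1.8,"z":33,"rx":0,"ry":0,"rz":0,"claw":8},{"x":1,"y":1.8,"z":33,"rx":0,"ry":0,"rz":0,"claw":8},{"x":1,"y":1.8,"z":33,"rx":0,"ry":0,"rz":0,"claw":8},{"x":1,"y":1.8,"z":33,"rx":0,"ry":0,"rz":-0.1,"claw":8}]' 30; python3 -c "
from h import *
go(5,120,25.4)";  python3 -m jog '[{"x":0,"y":0,"z":0,"rx":0,"ry":0,"rz":-0.12,"claw":8},{"x":0,"y":0,"z":0,"rx":0,"ry":0,"rz":-0.24,"claw":8},{"x":0,"y":0,"z":0,"rx":0,"ry":0,"rz":-0.36,"claw":8},{"x":0,"y":0,"z":0,"rx":0,"ry":0,"rz":-0.48,"claw":8},{"x":0,"y":0,"z":0,"rx":0,"ry":0,"rz":-0.6,"claw":8},{"x":0,"y":0,"z":0,"rx":0,"ry":0,"rz":-0.7,"claw":8}]' 30; python3 -c "
from h import *
go(5,120,25.4)"
```

```text
clock: 24.5
position: [616.5, -235.4, 121.6]
orientation: [[0.857, 0.516, 0.001], [0.516, -0.857, -0.0], [0.001, 0.001, -1.0]]
ft_force: [-2.2, 4.2, 7.2]
opening: 15.6
5 z 120 shift [-0.2 -0.4  1.6] rz 0.098 | a now 31.0 q6 0.49 clk 24.5 F [-2.2  4.2  7.2] M [ 0.64  0.42 -0.1 ] open 15.6
clock: 25.0
position: [616.3, -235.1, 121.6]
orientation: [[0.317, 0.948, 0.001], [0.948, -0.317, 0.0], [0.0, 0.001, -1.0]]
ft_force: [-2.5, 3.7, 8.3]
opening: 15.6
5 z 120 shift [-0.1 -0.3  1.6] rz 0.805 | a now 71.5 q6 -0.22 clk 25.0 F [-2.5  3.7  8.3] M [ 0.68  0.56 -0.02] open 15.6
```

```bash
python3 -m jog '[{"x":0,"y":0,"z":0,"rx":0,"ry":0,"rz":-0.12,"claw":8},{"x":0,"y":0,"z":0,"rx":0,"ry":0,"rz":-0.24,"claw":8},{"x":0,"y":0,"z":0,"rx":0,"ry":0,"rz":-0.36,"claw":8},{"x":0,"y":0,"z":0,"rx":0,"ry":0,"rz":-0.48,"claw":8},{"x":0,"y":0,"z":0,"rx":0,"ry":0,"rz":-0.6,"claw":8},{"x":0,"y":0,"z":0,"rx":0,"ry":0,"rz":-0.72,"claw":8},{"x":0,"y":0,"z":0,"rx":0,"ry":0,"rz":-0.77,"claw":8},{"x":0,"y":0,"z":0,"rx":0,"ry":0,"rz":-0.77,"claw":8}]' 30; python3 -c "
from h import *
go(5,120,25.4)"; python3 -m jog '[{"x":0,"y":0,"z":0,"rx":0,"ry":0,"rz":0,"claw":45},{"x":0,"y":0,"z":0,"rx":0,"ry":0,"rz":0,"claw":45},{"x":0,"y":0,"z":0,"rx":0,"ry":0,"rz":0,"claw":45},{"x":0,"y":0,"z":-40,"rx":0,"ry":0,"rz":0,"claw":45},{"x":0,"y":0,"z":-80,"rx":0,"ry":0,"rz":0,"claw":45},{"x":0,"y":0,"z":-120,"rx":0,"ry":0,"rz":0,"claw":45},{"x":-150,"y":0,"z":-150,"rx":0,"ry":0,"rz":0,"claw":45},{"x":-150,"y":0,"z":-150,"rx":0,"ry":0,"rz":0,"claw":45},{"x":-150,"y":0,"z":-150,"rx":0,"ry":0,"rz":0,"claw":45},{"x":-150,"y":0,"z":-150,"rx":0,"ry":0,"rz":0,"claw":45},{"x":-150,"y":0,"z":-150,"rx":0,"ry":0,"rz":0,"claw":45}]' 30; python3 -c "
from h import *
go(5,120,25.4)
cv2.imwrite('pics/t1.png',arm.snapshot('top')[:,:,::-1]);im=arm.snapshot('wrist')[:,:,::-1];cv2.imwrite('pics/w13.png',im)
"
```

```text
clock: 25.67
position: [616.1, -235.2, 121.6]
orientation: [[-0.43, 0.903, 0.0], [0.903, 0.43, -0.0], [-0.0, 0.0, -1.0]]
ft_force: [-4.4, 5.1, 8.5]
opening: 16.0
5 z 120 shift [ 0.1 -0.   1.6] rz 1.572 | a now 115.5 q6 -0.99 clk 25.67 F [-4.4  5.1  8.5] M [0.64 0.64 0.  ] open 16.0
clock: 26.58
position: [680.7, -376.5, 268.8]
orientation: [[-0.423, 0.906, 0.001], [0.906, 0.423, -0.002], [-0.002, 0.0, -1.0]]
ft_force: [-1.3, -0.0, -0.7]
opening: 45.0
5 z 120 shift [155.7   1.2 148.5] rz 1.564 | a now 115.0 q6 -1.09 clk 26.58 F [-1.3 -0.  -0.7] M [-0.03 -0.09 -0.04] open 45.0
```

```bash
python3 -c "
from h import *
m=arm.camera_model('top');t=cv2.imread('pics/t1.png');t0=cv2.imread('pics/top0.png')
for k in(1,2,3,4):
  try:print(k,wing(t,m,k,TR=75))
  except Exception as e:print(k,e)
w=cv2.imread('pics/w13.png')
f=lambda i:cv2.resize(i[125:285,250:450],(400,320),interpolation=cv2.INTER_CUBIC)
cv2.imwrite('pics/fin.png',np.vstack([np.hstack([f(t0),f(t)]),cv2.resize(w,(800,500))[:280]]))"
```

```text
1 min() iterable argument is empty
2 (np.float64(84.22567415237427), array([571., -10.]), 37.6, 9.4)
3 (np.float64(150.42216110229492), array([ 622.9, -117.7]), 41.4, 7.4)
4 (np.float64(56.032470703124986), array([ 516.7, -166.1]), 41.5, 8.1)
```

View pics/fin.png

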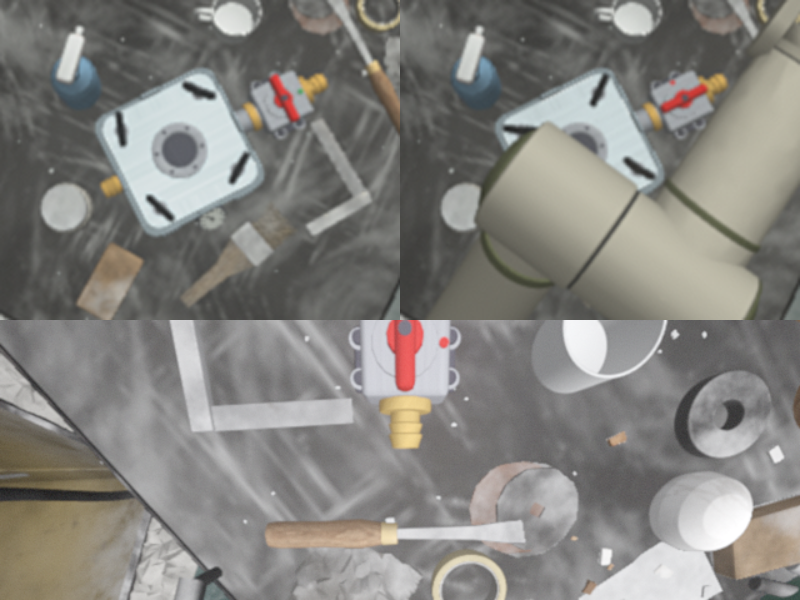

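```bash
python3 -m jog '[{"x":0,"y":0,"z":0,"rx":0,"ry":0,"rz":0,"claw":45},{"x":0,"y":0,"z":0,"rx":0,"ry":0,"rz":0,"claw":45},{"x":0,"y":0,"z":0,"rx":0,"ry":0,"rz":0,"claw":45}]'; python3 -c "
from cell import arm
print(arm.hand_in())"
```

```text
clock: 26.93
position: [680.3, -370.1, 270.4]
orientation: [[-0.428, 0.904, 0.0], [0.904, 0.428, -0.0], [-0.0, 0.0, -1.0]]
ft_force: [0.5, 0.0, 0.8]
opening: 44.9
the job is handed in; nothing more can be done
None
```

The job is handed in at about 27 s of the 72 s allowed. All four screws went to their hard stops and the valve handle is on.

- **First round, order 1-3-2-4:** screws 1, 3 and 4 were turned about 0.85 rad with the jaws. The bottle blocked the gripper at screw 2, so I pushed its ear round with closed fingertips instead. The wrist picture measured that turn as 0.93 rad.
- **Second round, same order:** every screw was driven until the wrist moment rose to 0.56–0.75 N m, far above the 0.14 N m it takes to turn one. Screw 2 was first brought round by squeezing its wing.
- **Valve:** the handle was then turned 1.57 rad anticlockwise and released, and the arm backed away.

**Last checks:**
- **Screws 2, 3 and 4:** the top picture shows total turns of about 1.81, 1.65 and 1.66 rad. Those fit the 1.9 rad stop if they started at 0.1 to 0.25 rad. The reading for screw 2 is less sure, because it was partly hidden.
- **Screw 1:** the arm hid it in the last picture, so its home position rests on the moment reading alone.
- **Valve:** the last picture shows the handle in line with the pipe.
- **Bystanders:** the spray bottle, cup, chisel and steel square look unmoved. The jar was partly hidden by the arm. The brush and sanding block were hidden, but the arm did not work close to them.
- **Disagreement:** the top and wrist cameras differed by 3–4 mm. I settled this from the contact forces at screw 1 by shifting the pot estimate 2.9 mm in x, and the later grips fitted that.

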